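# Pack away the tea light and stack the desk boxes

### The job

Tidy the stacking boxes: first take the tea light off the lid of the tall box and put it into the open box. Then, leaving the tall box where it stands, stack the lidded middle box on it and the open box on the middle one, each with its corner feet fully down in the recesses of the lid below; the loose lid must end up on the open box, fully home (before or after you stack it). Leave the round tin and the stapler alone.

Things in the scene. Friction and masses are not known exactly. Their poses are not given: they have to be found in the camera images.
- base_box: Tall lidded box, white plastic with grey lid (fixed on), 116 long x 60 wide x 70 mm high, 0.6 kg, loose on the desk left of the other boxes, the tea light on its lid at the start. Origin: centre of the underside of its feet; x along its length, z up. All boxes have a 112 x 58 mm body and four feet under it, domed, 6 mm high and 12 mm across, at x = +-46, y = +-18 mm.
- base_lid_top (a point): Centre of the top of the tall box's lid, 70 mm above its origin. Every lid top here is 116 x 60 mm with four square recesses, 16 x 16 mm, 5 mm deep, at x = +-46, y = +-18 mm. A box stacked right stands on its feet in them, its origin 5 mm below this lid top, with 2 mm of sideways play each way; a half turn makes no difference.
- middle_box: Middle box, lid fixed on, same materials and plan, 116 x 60 x 54 mm high (body 58 mm wide, the lid starts 45 mm up), about 0.25 kg. On the desk, length roughly along world y. Origin: centre of the underside of its feet; x along its length, z up. Stacked right its origin is 65 mm above the tall box's origin.
- middle_lid_top (a point): Centre of the top of the middle box's lid (recesses as on the tall box), 54 mm above its origin.
- open_box: Open white box without lid, 112 x 58 mm, rim 38 mm above the underside of its feet, walls 3 mm, inside 106 x 52 mm, inner floor 12 mm above the underside of the feet, about 0.2 kg. On the desk, length roughly along world y. Origin: centre of the underside of its feet; x along its length, z up. Stacked right its origin is 49 mm above the middle box's origin.
- loose_lid: Loose grey lid for the open box, right way up on the desk, 116 x 60 x 14 mm, 0.08 kg. Its lowest 5 mm is a frame 102 x 48 mm that drops into the box mouth (2 mm play each way); the plate above it, 9 mm thick, rests on the rim. Origin: centre of the frame's underside; x along its length, roughly world y, z up. Fully home its origin is 33 mm above the open box's.
- tea_light: Tea light, a round metal-cased candle 38 mm across and 15 mm high, on the lid of the tall box at the start (its underside 70 mm above the desk). Origin: centre of its underside; z up.
- round_tin: Round brown and cream tin with lid, 72 mm across, 120 mm high, left of the tall box; bystander. Origin: centre of its underside.
- stapler: Black stapler, 131 x 38 x 43 mm, lying beyond the tall box; bystander. Origin: centre of its underside, x along its length.
Things that resemble listed ones, but are neither listed nor needed, are in the scene too. Leave any brown or green look-alike of the tea_light alone.

How it is judged:
By the outcome, as a careful person would: the job done as asked, in the order asked, and still so for the second after the job is handed in, with the robot touching nothing.
It also fails if it takes over 72 s, if anything falls off the work surface, if the arm or the gripper's body presses on something with over 40 N, if the wrist force passes 120 N, or if a joint passes its speed limit or range.

### The arm

A 6-joint arm with a two-finger parallel gripper is mounted at the origin on the work surface; the furniture and walls round the work are solid. World frame = base frame: x ahead of the robot, y to its left, z up, the work surface at z = 0. Lengths are in m, angles in rad, forces in N, time in s.
With the tool pointing down it reaches from about 0.35 to 0.85 m from the base axis. Payload 8.1 kg.
Tool frame: the origin (TCP) lies at the very end of the fingers, on their centre line; the grasp point (between the pads) lies 19 mm behind it (pinch_z is the distance from the TCP to the grasp point, in m); z points along the fingers, y is the direction in which the jaws open and shut (so a half turn about z gives the same grasp; the last joint's range is limited). The gripper opens to 93 mm and grips with 3 to 60 N. Pads are 15 mm wide; open, the fingers measure 128 mm over their backs; the gripper's body (75 mm by 188 mm) begins 65 mm behind the grasp point.
Start: joints at [1.262, 0.13, 1.488, -0, 1.523, -0.085], TCP at [0.133, 0.585, 0.219] pointing down, gripper open.
Joint ranges: [-2.96, 2.96], [-0.89, 2.26], [0.02, 2.5], [-1.34, 4.48], [0, 2.73], [-2.66, 2.66]. Speed limits (rad/s): [2.39, 2.39, 2.79, 3.14, 3.14, 3.14].

### API

Orientations are given as a rotation vector (axis times angle).
In Python, from plant import * gives the robot as it stands.
- The arm moves only by the tool move_arm, never from a script. Its argument "series" is a list of rows, each a list of 7 numbers: the shift along the tool's x, y, z each as a share of 10 cm, from -1 to 1, then the turn, a rotation vector about the tool's x, y, z each as a share of 180 degrees, from -1 to 1, then the opening, from -1 (shut) to 1 (fully open). In form: [[dx, dy, dz, rx, ry, rz, jaw], ...]. A call has 1 to 8 rows; each row is the pose to reach, as a shift and turn from the pose commanded when the call began, along the tool's axes at that moment, turning the shorter way round; what a row does not reach only later rows make up. A row lasts 1/10 s, in which the tool goes at most 50 mm and 8.59 degrees, less where a joint would pass 70% of its speed; a pose out of reach is approached as far as the arm can. A call with a number of a shift or a turn outside -1 to 1 is refused whole. A call with a gripper value outside its range is refused whole. The fingers move at their own pace and stop on an object; "squeeze" is the grip in N (left out, the last holds). Time passes only in rows, so rows that repeat a pose let the fingers close. It gives the time, the measured TCP pose, the force and the opening at its end, in the units of the state.
- read_state(): the state, without advancing time (a new reading comes with each control period).
- read_camera(name): name is "scene" or "side" or "wrist"; returns a dict with "frame" (400x640x3 uint8, red, green, blue), "K" (3x3 intrinsics, pixels), "rvec" (rotation vector, rad) and "tvec" (3), from world to camera coordinates, as OpenCV has them. Camera axes: x right, y down, z forward; pixel columns grow to the right and rows downward; lengths in m; the calibration is good to about 2 mm. A picture is of the moment at which its call begins. There is no depth.
- close_job(): hands the job in, once; it reports no verdict.
The state is a dict: "t": time; "q": joint angles; "dq": joint speeds; "joint_torque": joint torques, N m; "tool_pos": TCP position; "orientation": TCP orientation; "force": force on the tool from outside, world axes, zero at the start; "wrist_torque": the same for the moment, N m; "opening": finger opening in m.
Only numpy, scipy, OpenCV 4.12 (cv2) and the standard library are available. Lean on these libraries where they do the work, as an engineer would, in place of code of your own. Each camera call takes 0.05 s, during which the arm holds its last target.

## Working session

There is one attempt and no reset: what is moved stays moved. The work goes in short steps, Python scripts to look and compute and a tool call to move; the robot and the scene stay as the last step left them, time stands still between calls to the robot, and variables do not carry over. Pictures are saved under pics/ and viewed, and the job is handed in when it is done.

Besides the shell and the picture viewer there is one more tool, called after "Request:" by a JSON object that holds its "api" and its "payload". move_arm: Moves the arm, as the interface text tells. Shift numbers are shares of 10 cm and turn numbers shares of 180 degrees, none past 1 either way. Its arguments: {"type":"object","properties":{"series":{"type":"array","items":{"type":"array","items":{"type":"number"}}},"squeeze":{"type":"number"}},"required":["series"]}

```bash
ls; mkdir -p pics; python3 - <<'E'
from plant import *
import cv2
s=read_state(); print(s)
for n in ("scene","side","wrist"):
    c=read_camera(n); cv2.imwrite(f"pics/{n}0.png",c["frame"][:,:,::-1]); print(n,c["K"],c["rvec"],c["tvec"])
E
```

```text
pics
{'t': 0.0, 'q': array([ 1.26160408e+00,  1.31152061e-01,  1.48927375e+00,  1.35557666e-05,
        1.52298921e+00, -8.53906010e-02]), 'dq': array([ 4.32793615e-05,  2.34023138e-04,  8.92258463e-04,  1.54965517e-03,
        1.85944324e-03, -5.04690585e-04]), 'joint_torque': array([-1.97174755e-03, -5.59823048e+01, -4.91766465e+01,  7.65286759e-02,
        3.49283824e-02, -1.99185370e-04]), 'tool_pos': array([0.13295812, 0.58450403, 0.21759592]), 'orientation': array([-3.50773113e-01, -3.12157445e+00,  2.80254692e-03]), 'force': array([ 1.09653202, -0.28309721,  0.38326644]), 'wrist_torque': array([-0.00059428,  0.0431678 ,  0.03751027]), 'opening': 0.09289172607717779}
scene [[514.5732282    0.         308.95477909]
 [  0.         514.5732282  200.30625743]
 [  0.           0.           1.        ]] [ 0.90980188 -2.55831311  0.97054938] [0.3899385  0.34880491 0.80987681]
side [[413.5412345    0.         325.6575941 ]
 [  0.         413.5412345  197.96971374]
 [  0.           0.           1.        ]] [ 1.10382171  2.64264115 -0.66471585] [ 0.44855229 -0.27285893  1.15565074]
wrist [[332.1990552    0.         318.91864165]
 [  0.         332.1990552  195.94002667]
 [  0.           0.           1.        ]] [-2.26082297 -1.80449596 -0.26941805] [-0.59699919 -0.03604081  0.39221708]
```

View pics/scene0.png

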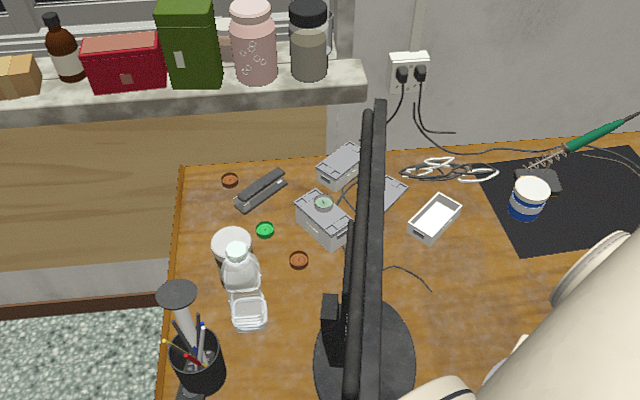

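View pics/side0.png

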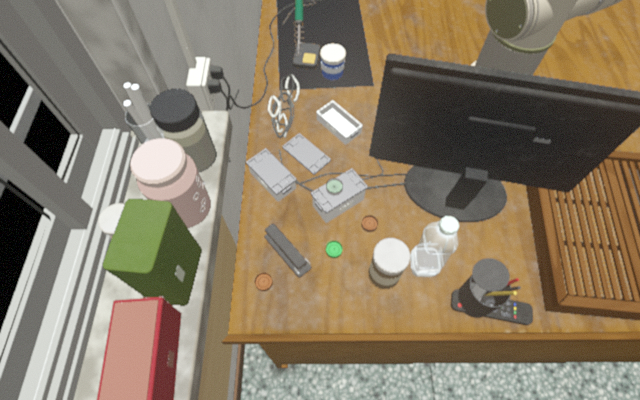

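View pics/wrist0.png

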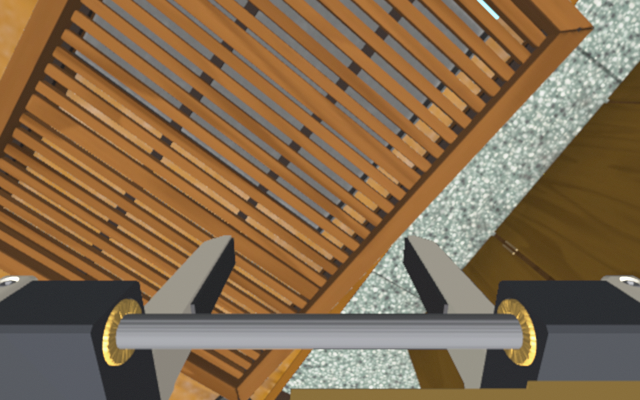

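The scene image shows the tall box with the tea light near (323,203), middle box (340,165), loose lid (385,195), open box (435,218) and a monitor in the foreground. The side view shows all four clearly: tall box (340,190), middle (271,172), lid (306,152), open (338,120).

```bash
cat > h.py <<'E'
from plant import *
import cv2, numpy as np
from scipy.spatial.transform import Rotation as R
def cam(n):
    c=read_camera(n); c["Rm"]=cv2.Rodrigues(np.array(c["rvec"],float))[0]; c["t"]=np.array(c["tvec"],float).ravel(); c["img"]=np.ascontiguousarray(c["frame"][:,:,::-1]); return c
def onplane(c,uv,z):
    o=-c["Rm"].T@c["t"]; d=c["Rm"].T@np.linalg.inv(c["K"])@np.array([uv[0],uv[1],1.]); return o+d*(z-o[2])/d[2]
def proj(c,p):
    q=c["K"]@(c["Rm"]@np.array(p,float)+c["t"]); return q[:2]/q[2]
def crop(c,x0,y0,x1,y1,k,name):
    cv2.imwrite(name,cv2.resize(c["img"][y0:y1,x0:x1],None,fx=k,fy=k,interpolation=cv2.INTER_CUBIC))
def tri(c1,u1,c2,u2):
    P=[c["K"]@np.c_[c["Rm"],c["t"]] for c in (c1,c2)]
    X=cv2.triangulatePoints(P[0],P[1],np.array(u1,float).reshape(2,1),np.array(u2,float).reshape(2,1)); return (X[:3]/X[3]).ravel()
E
python3 - <<'E'
from h import *
s=cam("side"); c=cam("scene")
crop(s,230,80,390,230,5,"pics/side_c.png")
crop(c,280,130,480,260,4,"pics/scene_c.png")
for n,k in (("side",s),("scene",c)): print(n,"cam at",-k["Rm"].T@k["t"])
for nm,uv,z in [("tall",(340,186),.07),("mid",(271,172),.054),("lid",(306,152),.014),("open",(338,120),.038),("tin",(391,255),.12),("bottle",(440,235),.0),("monbase",(455,190),.0),("mon top L",(390,68),.3),("montopR",(632,105),.3),("monbotL",(375,150),.1),("monbotR",(582,190),.1)]:
    print(nm,onplane(s,uv,z).round(3))
E
```

```text
side cam at [0.88640396 0.22720968 0.87968379]
scene cam at [0.11020683 0.45588576 0.84240131]
tall [ 0.521 -0.073  0.07 ]
mid [ 0.6   -0.22   0.054]
lid [ 0.484 -0.223  0.014]
open [ 0.367 -0.224  0.038]
tin [0.586 0.123 0.12 ]
bottle [0.421 0.156 0.   ]
monbase [0.298 0.109 0.   ]
mon top L [ 0.366 -0.101  0.3  ]
montopR [0.121 0.274 0.3  ]
monbotL [ 0.408 -0.071  0.1  ]
monbotR [0.168 0.32  0.1  ]
```

```bash
python3 - <<'E'
from h import *
s=cam("side"); c=cam("scene")
print("monitor top corner far-left (scene 380,103)/(side 390,65)",tri(s,(390,65),c,(379,103)))
E
```

```text
monitor top corner far-left (scene 380,103)/(side 390,65) [ 0.42426698 -0.06824593  0.37583236]
```

View pics/side_c.png

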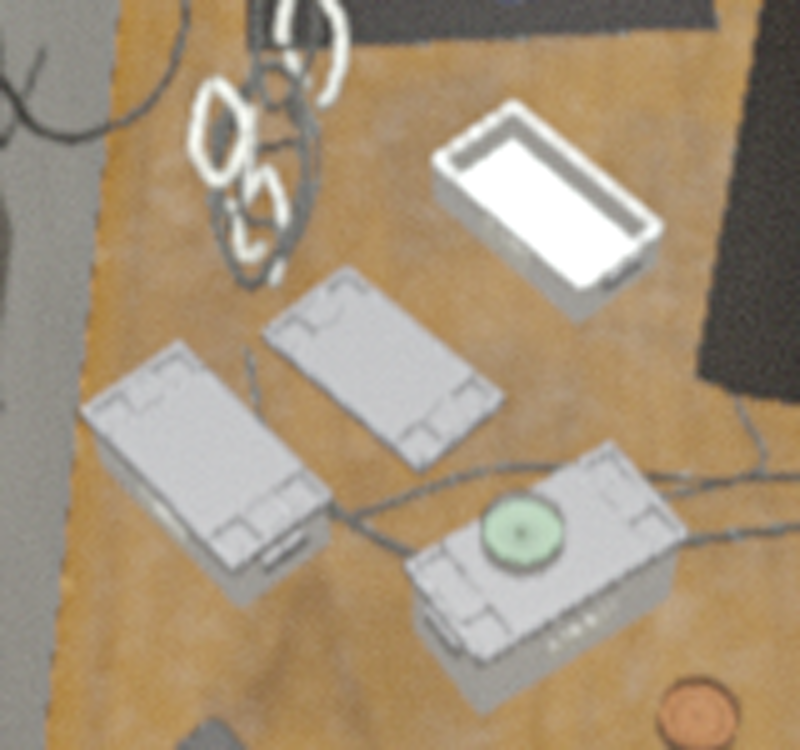

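View pics/scene_c.png

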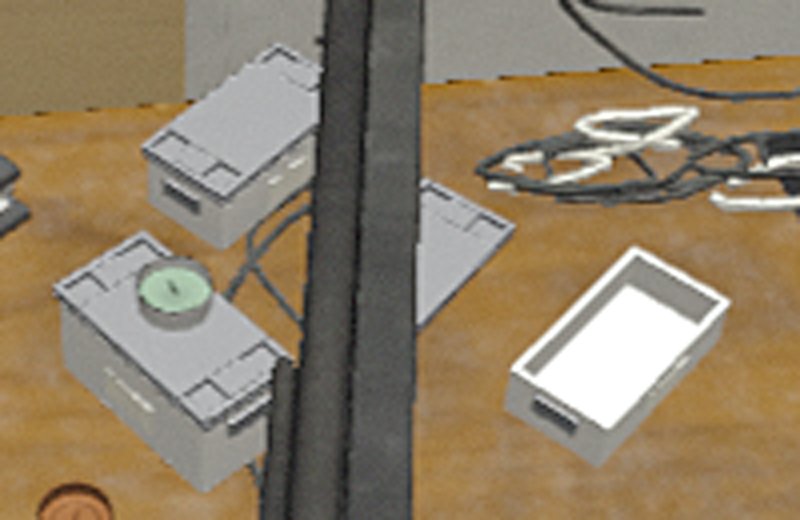

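```bash
cat > m.py <<'E'
from h import *
def greymask(img,lo=120,hi=255):
    hsv=cv2.cvtColor(img,cv2.COLOR_BGR2HSV); return cv2.inRange(hsv,(0,0,lo),(180,45,hi))
E
python3 - <<'E'
from m import *
s=cam("side")
g=cv2.cvtColor(s["img"],cv2.COLOR_BGR2HSV)
for (x,y) in [(271,172),(262,165),(306,152),(340,150),(355,200),(250,175),(265,190),(330,195),(338,122),(325,128),(320,118)]: print((x,y),g[y,x])
# approx corners by hand from crop (x5, off 230,80)
def P(l,z): 
    a=np.array([onplane(s,(230+x/5,80+y/5),z)[:2] for x,y in l]); print(a.round(4).tolist(), "c",a.mean(0).round(4),"sides",np.linalg.norm(a-np.roll(a,-1,0),axis=1).round(4)); return a
P([(80,409),(180,340),(332,497),(235,572)],.054)
P([(262,332),(346,266),(504,398),(422,470)],.014)
P([(433,158),(513,100),(664,228),(582,292)],.038)
P([(405,565),(610,442),(690,535),(487,663)],.070)
c=cam("scene")
def Q(l,z): 
    a=np.array([onplane(c,(280+x/4,130+y/4),z)[:2] for x,y in l]); print(a.round(4).tolist(), "c",a.mean(0).round(4),"sides",np.linalg.norm(a-np.roll(a,-1,0),axis=1).round(4)); return a
print("scene"); Q([(510,370),(632,247),(730,302),(605,430)],.038)
Q([(55,292),(142,232),(300,355),(210,427)],.070)
crop(c,290,80,440,400,1.8,"pics/mon_scene.png")
crop(c,290,90,420,300,2.8,"pics/mon_scene2.png")
E
```

```text
(271, 172) [120   3 199]
(262, 165) [120   1 199]
(306, 152) [120   1 199]
(340, 150) [ 18 100 178]
(355, 200) [ 23  20 156]
(250, 175) [ 18 128 174]
(265, 190) [ 17 108 172]
(330, 195) [105   3 197]
(338, 122) [  0   0 255]
(325, 128) [ 16  79 168]
(320, 118) [ 15  13 161]
[[0.6232, -0.2833], [0.563, -0.2797], [0.5723, -0.163], [0.631, -0.1654]] c [ 0.5974 -0.2228] sides [0.0603 0.117  0.0587 0.1181]
[[0.5145, -0.2784], [0.4552, -0.2784], [0.4562, -0.1628], [0.5152, -0.1618]] c [ 0.4853 -0.2203] sides [0.0593 0.1156 0.059  0.1166]
[[0.3865, -0.283], [0.3284, -0.281], [0.3352, -0.1667], [0.3946, -0.1687]] c [ 0.3612 -0.2248] sides [0.0581 0.1145 0.0594 0.1145]
[[0.5798, -0.1065], [0.4668, -0.0857], [0.4779, -0.0261], [0.589, -0.0461]] c [ 0.5284 -0.0661] sides [0.1149 0.0606 0.1129 0.0611]
scene
[[0.3875, -0.1697], [0.3826, -0.2817], [0.3236, -0.2792], [0.3308, -0.1663]] c [ 0.3561 -0.2242] sides [0.1121 0.0591 0.1131 0.0568]
[[0.5813, -0.0456], [0.5733, -0.105], [0.4612, -0.0891], [0.4682, -0.0266]] c [ 0.521  -0.0665] sides [0.0599 0.1132 0.0629 0.1148]
```

View pics/mon_scene2.png

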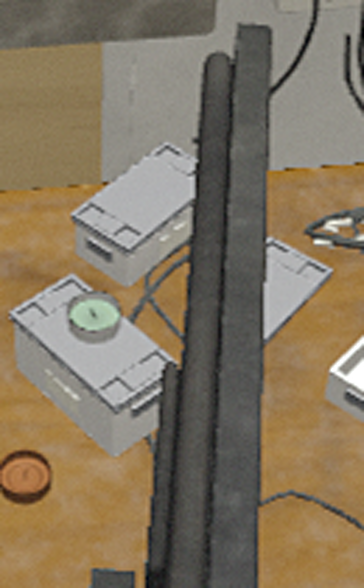

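```bash
python3 - <<'E'
from m import *
s=cam("side"); c=cam("scene")
crop(s,350,40,640,230,2.75,"pics/mon_side.png")
for us in [(387,57),(391,64)]:
  for uc in [(374.6,99),(386.4,99.6),(367,108)]:
    p=tri(s,us,c,uc); print(us,uc,p.round(3),"reproj",proj(s,p).round(1),proj(c,p).round(1))
p=tri(s,(388,60),c,(380,99))
for z in np.arange(0,.4,.05): print(z,proj(s,[p[0],p[1],z]).round(0),proj(c,[p[0],p[1],z]).round(0))
E
```

```text
(387, 57) (374.6, 99) [ 0.429 -0.069  0.386] reproj [387.6  58.7] [375.5  98. ]
(387, 57) (386.4, 99.6) [ 0.418 -0.08   0.379] reproj [386.3  55.1] [385.4 100.7]
(387, 57) (367, 108) [ 0.431 -0.061  0.38 ] reproj [390.   64.4] [370.8 103.3]
(391, 64) (374.6, 99) [ 0.429 -0.063  0.384] reproj [390.   61.2] [373.1 100.7]
(391, 64) (386.4, 99.6) [ 0.418 -0.074  0.378] reproj [388.8  57.6] [383.  103.4]
(391, 64) (367, 108) [ 0.431 -0.056  0.378] reproj [392.1  67. ] [368.6 106.2]
0.0 [365. 177.] [363. 255.]
0.05 [367. 166.] [365. 240.]
0.1 [370. 154.] [366. 223.]
0.15000000000000002 [372. 141.] [368. 205.]
0.2 [375. 126.] [370. 186.]
0.25 [378. 110.] [372. 165.]
0.30000000000000004 [381.  92.] [375. 142.]
0.35000000000000003 [385.  72.] [377. 117.]
```

View pics/mon_side.png

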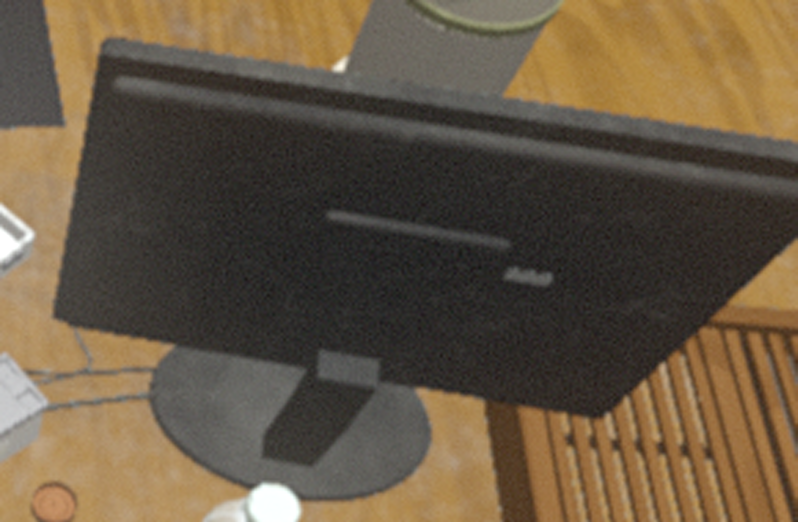

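```bash
cat >> m.py <<'E'
import sys
def tgt_rot(phi,Rc):
    """tool down, jaw axis (tool y) along world angle phi (deg, mod 180), the option nearest q6=0"""
    out=[]
    for k in (0,180):
        a=np.radians(phi+k); y=np.array([np.cos(a),np.sin(a),0]); z=np.array([0,0,-1.]); x=np.cross(y,z); out.append(np.c_[x,y,z])
    return out
def plan(pos,phi=None,cmd=None):
    s=read_state(); Rc=R.from_rotvec(s["orientation"]).as_matrix(); p=s["tool_pos"]
    if cmd is not None: p=np.array(cmd)
    d=Rc.T@(np.array(pos)-p)/0.1
    print("t%.2f"%s["t"],"p",p.round(4),"jaw deg %.1f"%np.degrees(np.arctan2(Rc[1,1],Rc[0,1])),"tilt",Rc[:,2].round(3),"q1,q6",s["q"][[0,5]].round(2),"op %.4f"%s["opening"],"F",s["force"].round(1))
    print("shift",d.round(3))
    if phi is not None:
        for M in tgt_rot(phi,Rc):
            rv=R.from_matrix(Rc.T@M).as_rotvec()/np.pi; print("turn",rv.round(4))
E
python3 - <<'E'
from m import *
plan([0.525,-0.066,0.28],80)
s=read_state();print(R.from_rotvec(s["orientation"]).as_matrix().round(3))
E
```

```text
t0.55 p [0.1331 0.5851 0.2186] jaw deg 77.2 tilt [-0.  0. -1.] q1,q6 [ 1.26 -0.09] op 0.0927 F [-0.1  0.4  0.4]
shift [-5.266 -5.478 -0.614]
turn [ 0.     -0.     -0.0157]
turn [-0.     -0.      0.9843]
[[-0.975  0.222 -0.   ]
 [ 0.222  0.975  0.   ]
 [ 0.     0.    -1.   ]]
```

Request:
{"api": "move_arm", "payload": {"series": [[-1,-0.25,-0.8,0,0,0,1],[-1,-0.25,-0.8,0,0,0,1],[-1,-0.25,-0.8,0,0,0,1]]}}

```text
t: 0.85
tool_pos: [0.2272, 0.5379, 0.3014]
orientation: [0.352, 3.12, 0.004]
force: [0.7, 0.3, 0.8]
opening: 0.0928
```

Request:
{"api": "move_arm", "payload": {"series": [[-0.95,-0.25,0,0,0,0,1],[-0.95,-0.25,0,0,0,0,1]]}}

```text
t: 1.05
tool_pos: [0.3135, 0.4928, 0.3001]
orientation: [0.349, 3.121, 0.004]
force: [1.6, 0.7, -0.4]
opening: 0.0927
```

Request:
{"api": "move_arm", "payload": {"series": [[-0.95,-0.25,0,0,0,0,1],[-0.95,-0.25,0,0,0,0,1]]}}

```text
t: 1.25
tool_pos: [0.4009, 0.4464, 0.2989]
orientation: [0.351, 3.122, 0.001]
force: [0.9, 0.7, -0.5]
opening: 0.0932
```

Request:
{"api": "move_arm", "payload": {"series": [[-0.9,-1,0,0,0,0,1],[-0.9,-1,0,0,0,0,1],[-0.9,-1,0,0,0,0,1]]}}

```text
t: 1.55
tool_pos: [0.4662, 0.3273, 0.2986]
orientation: [0.353, 3.121, -0.001]
force: [-0.2, 0.4, -0.3]
opening: 0.093
```

Request:
{"api": "move_arm", "payload": {"series": [[-0.9,-1,0,0,0,0,1],[-0.9,-1,0,0,0,0,1],[-0.9,-1,0,0,0,0,1]]}}

```text
t: 1.85
tool_pos: [0.5315, 0.2098, 0.2988]
orientation: [0.353, 3.121, -0.001]
force: [-0.2, 0.2, -0.9]
opening: 0.093
```

Request:
{"api": "move_arm", "payload": {"series": [[-0.25,-1,0,0,0,0,1],[-0.25,-1,0,0,0,0,1],[-0.25,-1,0,0,0,0,1]]}}

```text
t: 2.15
tool_pos: [0.5329, 0.1044, 0.2988]
orientation: [0.359, 3.12, -0.003]
force: [0.0, 1.2, -0.1]
opening: 0.0932
```

Request:
{"api": "move_arm", "payload": {"series": [[-0.25,-1,0,0,0,0,1],[-0.25,-1,0,0,0,0,1],[-0.25,-1,0,0,0,0,1]]}}

```text
t: 2.45
tool_pos: [0.5348, 0.0022, 0.2987]
orientation: [0.358, 3.121, -0.003]
force: [-0.0, 0.6, -0.4]
opening: 0.0928
```

```bash
python3 - <<'E'
from m import *
plan([0.525,-0.066,0.28],80)
for n in ("scene","wrist"):
    k=cam(n); cv2.imwrite(f"pics/{n}1.png",k["img"])
E
```

```text
t2.45 p [0.5348 0.0022 0.2987] jaw deg 76.9 tilt [ 0.    -0.002 -1.   ] q1,q6 [-0.09 -1.43] op 0.0928 F [-0.   0.6 -0.4]
shift [-0.059 -0.686  0.188]
turn [-0.0005  0.0002 -0.0172]
turn [3.000e-04 8.000e-04 9.828e-01]
```

View pics/scene1.png

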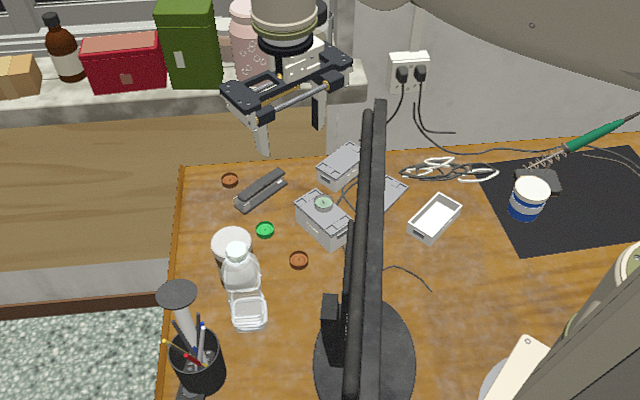

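View pics/wrist1.png

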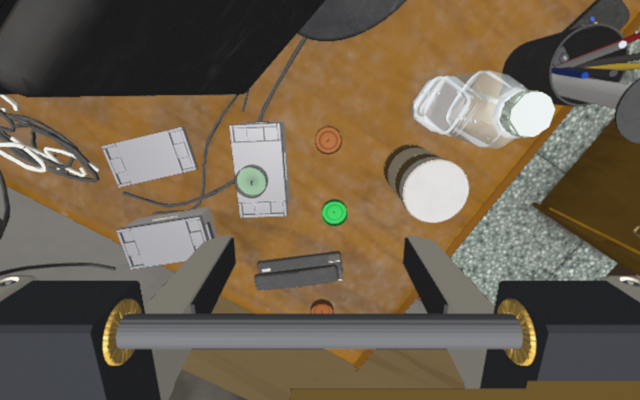

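The wrist view shows tall box (258,170) with tea light (252,182), middle box (163,242), lid (148,157); the forearm is well above the monitor.

```bash
python3 - <<'E'
from m import *
w=cam("wrist"); print("cam",(-w["Rm"].T@w["t"]).round(3),"axis",w["Rm"][2].round(3))
crop(w,90,110,300,280,3.8,"pics/w1c.png")
np.save("w1.npy",w["img"])
E
```

```text
cam [0.455 0.023 0.464] axis [ 0.288 -0.067 -0.955]
```

View pics/w1c.png

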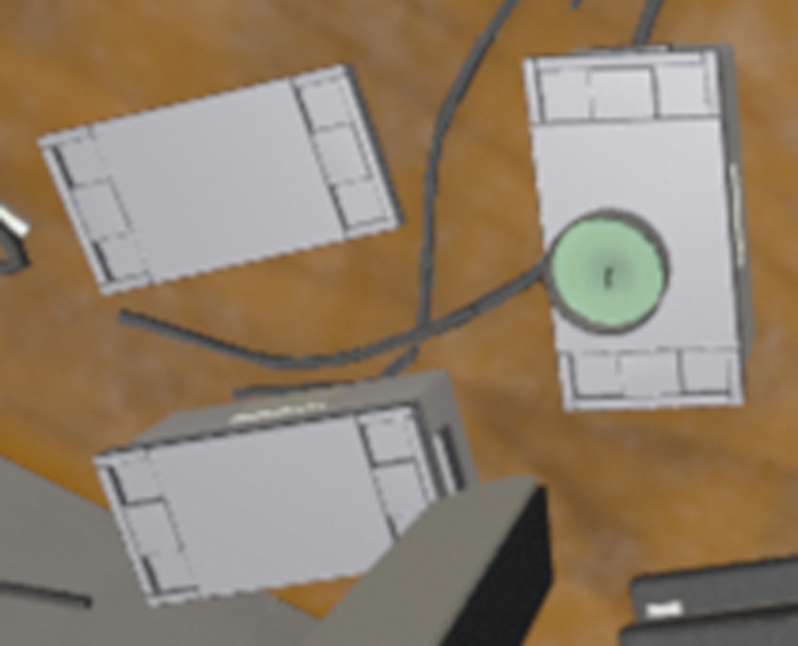

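```bash
cat >> m.py <<'E'
def fitrect(k,seed,z,lo=175,hi=225,sat=20,fill=None,dbg=None):
    hsv=cv2.cvtColor(k["img"],cv2.COLOR_BGR2HSV); m=cv2.inRange(hsv,(0,0,lo),(180,sat,hi))
    if fill is not None: m|=cv2.inRange(hsv,*fill)
    m=cv2.morphologyEx(m,cv2.MORPH_CLOSE,np.ones((5,5),np.uint8)); m=cv2.morphologyEx(m,cv2.MORPH_OPEN,np.ones((3,3),np.uint8))
    n,l=cv2.connectedComponents(m); 
    cc=(l==l[seed[1],seed[0]]).astype(np.uint8)
    if dbg: o=k["img"].copy(); o[cc>0]=(0,0,255); cv2.imwrite(dbg,o)
    c=max(cv2.findContours(cc,cv2.RETR_EXTERNAL,cv2.CHAIN_APPROX_NONE)[0],key=cv2.contourArea).reshape(-1,2).astype(float)
    W=np.array([onplane(k,p,z)[:2] for p in c],np.float32)*1000
    (cx,cy),(a,b),ang=cv2.minAreaRect(W)
    if a<b: ang+=90; a,b=b,a
    ang=(ang+90)%180-90
    print("centre",round(cx/1000,4),round(cy/1000,4),"size",round(a,1),round(b,1),"long axis deg",round(ang,1)); return cx/1000,cy/1000,ang
def fitcirc(k,rng,z,seed):
    hsv=cv2.cvtColor(k["img"],cv2.COLOR_BGR2HSV); m=cv2.inRange(hsv,*rng); n,l=cv2.connectedComponents(m); cc=(l==l[seed[1],seed[0]]).astype(np.uint8)
    c=max(cv2.findContours(cc,cv2.RETR_EXTERNAL,cv2.CHAIN_APPROX_NONE)[0],key=cv2.contourArea).reshape(-1,2).astype(float)
    W=np.array([onplane(k,p,z)[:2] for p in c],np.float32)*1000; (x,y),r=cv2.minEnclosingCircle(W); e=cv2.fitEllipse(W)
    print("circ",round(e[0][0]/1000,4),round(e[0][1]/1000,4),"axes",np.round(e[1],1))
E
python3 - <<'E'
from m import *
w=cam("wrist"); s=cam("side"); c=cam("scene")
h=cv2.cvtColor(w["img"],cv2.COLOR_BGR2HSV); print([h[y,x].tolist() for x,y in [(252,182),(258,150),(163,242),(148,157)]])
G=((35,25,80),(90,140,255))
for nm,k,sd in [("tall w",w,(258,150)),]: print(nm); fitrect(k,sd,.07,fill=G,dbg="pics/d1.png")
print("lid w");fitrect(w,(148,157),.014)
print("mid w");fitrect(w,(163,242),.054)
print("side tall, lid, mid"); fitrect(s,(330,195),.07,fill=G); fitrect(s,(306,152),.014); fitrect(s,(271,172),.054)
fitcirc(w,G,.084,(252,182)); fitcirc(s,G,.084,(335,186))
print("scene"); fitrect(c,(323,218),.07,fill=G);fitcirc(c,G,.084,(323,202))
E
```

```text
[[62, 42, 171], [120, 4, 206], [120, 6, 177], [126, 7, 186]]
tall w
centre 0.5277 -0.0721 size 114.4 58.9 long axis deg -10.9
lid w
centre 0.4849 -0.2258 size 113.7 57.7 long axis deg 89.8
mid w
centre 0.5933 -0.228 size 113.1 64.9 long axis deg 86.4
side tall, lid, mid
centre 0.5315 -0.0626 size 118.8 73.2 long axis deg -10.0
centre 0.4849 -0.2231 size 116.1 59.4 long axis deg 89.5
centre 0.6016 -0.2216 size 123.1 65.9 long axis deg 86.3
circ 0.5337 -0.0802 axes [33.3 35.2]
circ 0.5363 -0.0769 axes [29.9 32.6]
scene
centre 0.5197 -0.0663 size 123.7 59.8 long axis deg -11.4
circ 0.5292 -0.0747 axes [27.1 33.7]
```

View pics/d1.png

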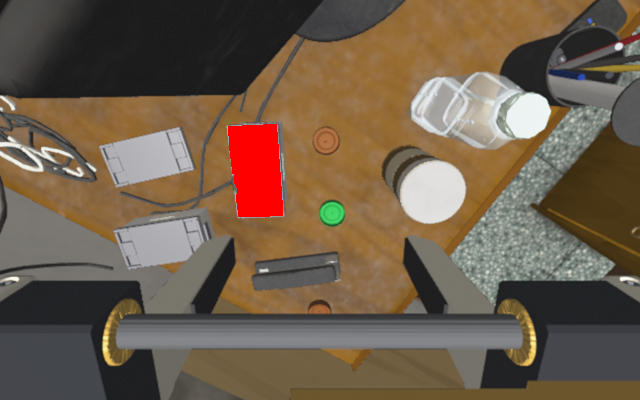

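Request:
{"api": "move_arm", "payload": {"series": [[0,-0.3,-0.3,0,0,0.37,0.3],[0,-0.3,-0.3,0,0,0.37,0.3],[0,-0.3,-0.3,0,0,0.37,0.3],[0,-0.3,-0.3,0,0,0.37,0.3],[0,-0.3,-0.3,0,0,0.37,0.3],[0,-0.3,-0.3,0,0,0.37,0.3],[0,-0.3,-0.3,0,0,0.37,0.3],[0,-0.3,-0.3,0,0,0.37,0.3]]}}

```text
t: 3.55
tool_pos: [0.5282, -0.0211, 0.3286]
orientation: [-2.012, -2.413, -0.0]
force: [0.1, 0.2, -0.6]
opening: 0.0605
```

Request:
{"api": "move_arm", "payload": {"series": [[0,0,0,0,0,0.38,0.3],[0,0,0,0,0,0.38,0.3],[0,0,0,0,0,0.38,0.3],[0,0,0,0,0,0.38,0.3],[0,0,0,0,0,0.38,0.3],[0,0,0,0,0,0.38,0.3],[0,0,0,0,0,0.38,0.3],[0,0,0,0,0,0.38,0.3]]}}

```text
t: 4.35
tool_pos: [0.5282, -0.0211, 0.3286]
orientation: [-3.02, -0.865, -0.0]
force: [0.1, 0.2, 0.2]
opening: 0.0604
```

```bash
python3 - <<'E'
from m import *
plan([0.533,-0.077,0.16],-100)
E
```

```text
t4.35 p [ 0.5282 -0.0211  0.3286] jaw deg -58.0 tilt [-0.  0. -1.] q1,q6 [-0.14  0.88] op 0.0604 F [0.1 0.2 0.2]
shift [-0.255  0.5    1.686]
turn [-1.000e-04 -0.000e+00  2.331e-01]
turn [ 0.000e+00 -1.000e-04 -7.669e-01]
```

Request:
{"api": "move_arm", "payload": {"series": [[-0.25,0.5,0.2,0,0,0.233,0.3],[-0.25,0.5,0.4,0,0,0.233,0.3],[-0.25,0.5,0.6,0,0,0.233,0.3],[-0.25,0.5,1,0,0,0.233,0.3],[-0.25,0.5,1,0,0,0.233,0.3],[-0.25,0.5,1,0,0,0.233,0.3]]}}

```text
t: 4.95
tool_pos: [0.5329, -0.0768, 0.2271]
orientation: [-3.13, 0.268, 0.004]
force: [0.4, 0.1, -0.6]
opening: 0.0606
```

```bash
python3 - <<'E'
from m import *
plan([0.533,-0.077,0.16],-100)
w=cam("wrist"); cv2.imwrite("pics/w2.png",w["img"]); print("cam",(-w["Rm"].T@w["t"]).round(3))
p=read_state()["tool_pos"]; M=R.from_rotvec(read_state()["orientation"]).as_matrix()
print("tcp px",proj(w,p).round(1),[proj(w,p+M[:,1]*a).round(1) for a in (-.03,.03)])
E
```

```text
t4.95 p [ 0.5329 -0.0768  0.2271] jaw deg -99.8 tilt [-0.003  0.001 -1.   ] q1,q6 [-0.24  1.5 ] op 0.0606 F [ 0.4  0.1 -0.6]
shift [0.003 0.002 0.671]
turn [-0.0001  0.0009  0.0013]
turn [-1.400e-03 -2.000e-04 -9.987e-01]
cam [ 0.615 -0.093  0.393]
tcp px [315.9 252.2] [array([261. , 252.5]), array([370.9, 251.9])]
```

View pics/w2.png

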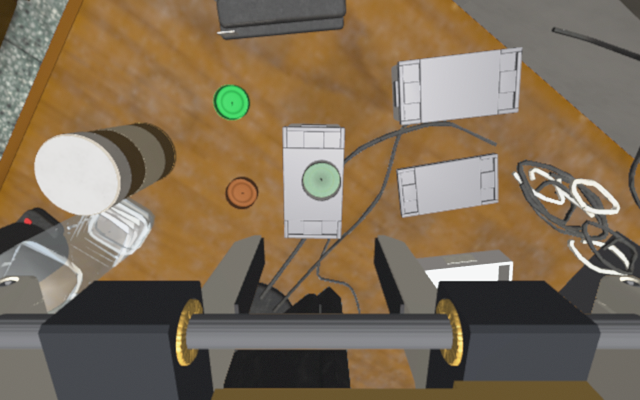

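```bash
python3 - <<'E'
from m import *
w=cam("wrist")
G=((35,25,80),(90,140,255))
print("tall");fitrect(w,(300,170),.07,fill=G,lo=165)
print("lid");fitrect(w,(450,185),.014,lo=165)
print("mid");fitrect(w,(460,85),.054,lo=165,dbg="pics/d2.png")
fitcirc(w,G,.084,(321,175))
E
```

```text
tall
centre 0.5288 -0.0717 size 114.5 59.1 long axis deg -10.9
lid
centre 0.4852 -0.2253 size 113.8 58.6 long axis deg 89.7
mid
centre 0.5976 -0.226 size 118.6 58.9 long axis deg 86.6
circ 0.5363 -0.0816 axes [33.9 35.1]
```

```bash
python3 - <<'E'
from m import *
plan([0.535,-0.081,0.074],-100.9)
E
```

```text
t5.05 p [ 0.5342 -0.0775  0.2295] jaw deg -99.4 tilt [ 0.001 -0.    -1.   ] q1,q6 [-0.24  1.5 ] op 0.0606 F [0.5 0.3 0.4]
shift [0.012 0.034 1.555]
turn [-0.     -0.0004  0.0081]
turn [ 6.000e-04 -0.000e+00 -9.919e-01]
```

Request:
{"api": "move_arm", "payload": {"series": [[0,0.03,0.5,0,0,0.008,0.3],[0,0.03,0.95,0,0,0.008,0.3],[0,0.03,0.95,0,0,0.008,0.3]]}}

```text
t: 5.35
tool_pos: [0.5293, -0.0799, 0.1281]
orientation: [-3.126, 0.301, 0.015]
force: [0.1, -0.3, -1.9]
opening: 0.0606
```

Request:
{"api": "move_arm", "payload": {"series": [[0,0,0.4,0,0,0,0.3],[0,0,0.58,0,0,0,0.3],[0,0,0.58,0,0,0,0.3]]}}

```text
t: 5.65
tool_pos: [0.5326, -0.0809, 0.0756]
orientation: [-3.127, 0.303, 0.003]
force: [0.9, -0.1, 0.8]
opening: 0.0604
```

```bash
python3 - <<'E'
from m import *
for i in range(2): plan([0.535,-0.081,0.074],-100.9)
w=cam("wrist"); cv2.imwrite("pics/w3.png",w["img"])
k=cam("scene"); crop(k,270,130,400,260,4,"pics/s3.png")
plan([0.535,-0.081,0.074])
E
```

```text
t5.65 p [ 0.5326 -0.0809  0.0756] jaw deg -101.1 tilt [-0.002  0.001 -1.   ] q1,q6 [-0.25  1.52] op 0.0604 F [ 0.9 -0.1  0.8]
shift [ 0.024 -0.003  0.016]
turn [-0.      0.0006 -0.0009]
turn [1.000e-03 1.000e-04 9.991e-01]
t5.65 p [ 0.5326 -0.0809  0.0756] jaw deg -101.1 tilt [-0.002  0.001 -1.   ] q1,q6 [-0.25  1.52] op 0.0604 F [ 0.9 -0.1  0.8]
shift [ 0.024 -0.003  0.016]
turn [-0.      0.0006 -0.0009]
turn [1.000e-03 1.000e-04 9.991e-01]
t5.75 p [ 0.5348 -0.0815  0.0785] jaw deg -101.1 tilt [ 0.003 -0.001 -1.   ] q1,q6 [-0.25  1.52] op 0.0605 F [-0.3 -0.3  0.8]
shift [ 0.001 -0.006  0.045]
```

View pics/w3.png

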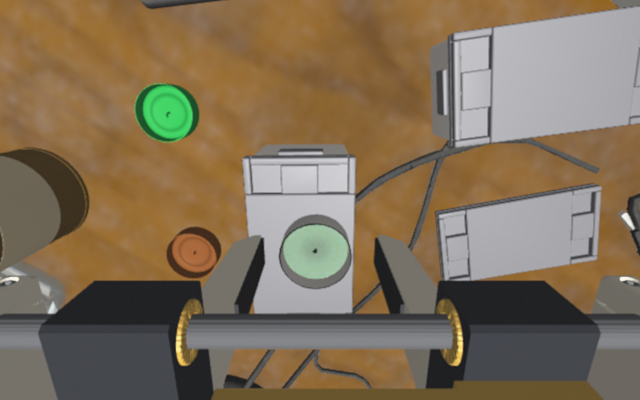

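View pics/s3.png

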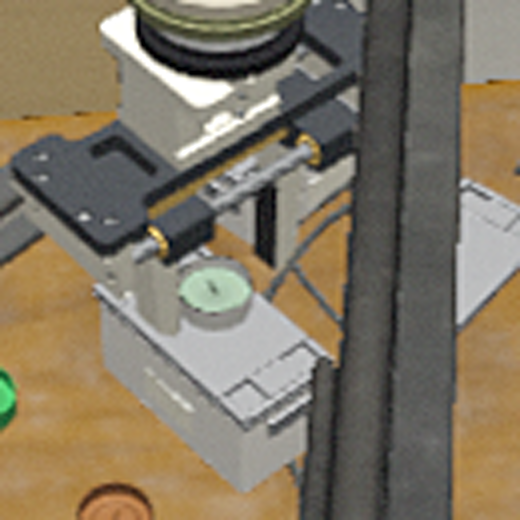

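Request:
{"api": "move_arm", "payload": {"series": [[0,0,0.04,0,0,0,0.3],[0,0,0.04,0,0,0,-1],[0,0,0.04,0,0,0,-1],[0,0,0.04,0,0,0,-1],[0,0,0.04,0,0,0,-1]], "squeeze": 10}}

```text
t: 6.25
tool_pos: [0.5334, -0.0814, 0.0721]
orientation: [3.127, -0.307, 0.001]
force: [0.2, -0.6, 2.1]
opening: 0.0374
```

Request:
{"api": "move_arm", "payload": {"series": [[0,0,0,0,0,0,-1],[0,0,-0.5,0,0,0,-1],[0,0,-0.9,0,0,0,-1],[0,0,-0.9,0,0,0,-1]]}}

```text
t: 6.65
tool_pos: [0.5369, -0.0823, 0.1687]
orientation: [3.125, -0.306, 0.017]
force: [1.3, 0.1, 1.1]
opening: 0.0374
```

```bash
python3 - <<'E'
from m import *
plan([0.358,-0.227,0.16],-100)
w=cam("wrist"); cv2.imwrite("pics/w4.png",w["img"])
print((-w["Rm"].T@w["t"]).round(3))
E
```

```text
t6.65 p [ 0.5369 -0.0823  0.1687] jaw deg -101.2 tilt [ 0.01  -0.003 -1.   ] q1,q6 [-0.25  1.52] op 0.0374 F [1.3 0.1 1.1]
shift [-1.475  1.767  0.072]
turn [ 0.0002 -0.0034 -0.0067]
turn [-5.300e-03 -4.000e-04  9.933e-01]
[ 0.617 -0.1    0.335]
```

View pics/w4.png

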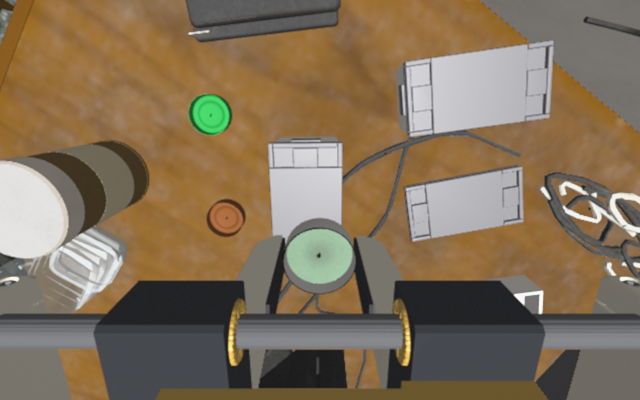

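```bash
python3 - <<'E'
from m import *
s=cam("side")
for nm,uv,z in [("jar",(333,50),.08),("jarbase",(332,80),.0),("wall",(262,110),0),("wall2",(240,260),0),("sockettop",(205,62),.2),("cable",(285,105),.02)]: print(nm,onplane(s,uv,z).round(3))
E
```

```text
jar [ 0.227 -0.379  0.08 ]
jarbase [ 0.251 -0.357  0.   ]
wall [ 0.466 -0.415  0.   ]
wall2 [ 0.785 -0.126  0.   ]
sockettop [ 0.56  -0.466  0.2  ]
cable [ 0.42 -0.37  0.02]
```

Request:
{"api": "move_arm", "payload": {"series": [[-0.1,0.4,0,0,0,-0.04,-1],[-0.1,0.8,0,0,0,-0.04,-1],[-0.1,1,0,0,0,-0.04,-1]]}}

```text
t: 7.05
tool_pos: [0.5017, -0.1791, 0.1593]
orientation: [-3.139, 0.111, 0.006]
force: [-0.3, -0.5, -0.4]
opening: 0.0372
```

Request:
{"api": "move_arm", "payload": {"series": [[-0.4,0.2,0,0,0,0,-1],[-0.8,0.4,0,0,0,0,-1],[-1,0.4,0,0,0,0,-1]]}}

```text
t: 7.35
tool_pos: [0.3975, -0.2111, 0.1588]
orientation: [-3.138, 0.113, 0.008]
force: [0.7, 0.3, -0.2]
opening: 0.037
```

```bash
python3 - <<'E'
from m import *
w=cam("wrist"); cv2.imwrite("pics/w5.png",w["img"])
plan([0.359,-0.228,0.1],-93.5)
print((-w["Rm"].T@w["t"]).round(3))
E
```

```text
t7.40 p [ 0.3962 -0.2102  0.1587] jaw deg -94.1 tilt [-0.006  0.003 -1.   ] q1,q6 [-0.6   1.04] op 0.0372 F [ 1.5 -1.1 -0.7]
shift [-0.355  0.205  0.589]
turn [-0.0007  0.0019 -0.0035]
turn [0.003  0.0011 0.9965]
[ 0.481 -0.219  0.324]
```

View pics/w5.png

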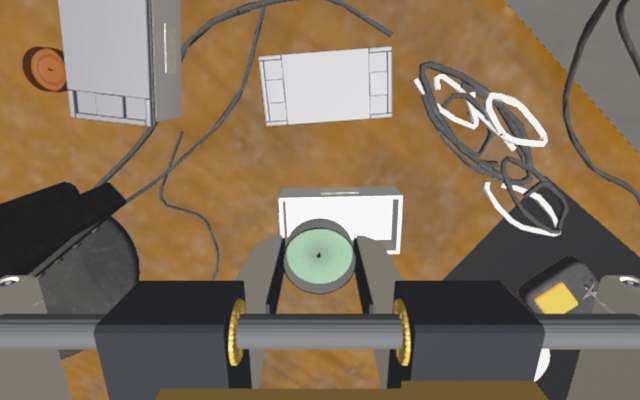

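```bash
python3 - <<'E'
from m import *
w=cam("wrist"); crop(w,260,170,420,270,5,"pics/w5c.png")
a=[onplane(w,u,.038).round(4) for u in [(279,197.5),(403,194.5),(400.5,253)]]; print(a, (a[0]+a[2])/2)
E
```

```text
[array([ 0.3916, -0.1755,  0.038 ]), array([ 0.3864, -0.2873,  0.038 ]), array([ 0.328 , -0.2851,  0.038 ])] [ 0.3598 -0.2303  0.038 ]
```

View pics/w5c.png

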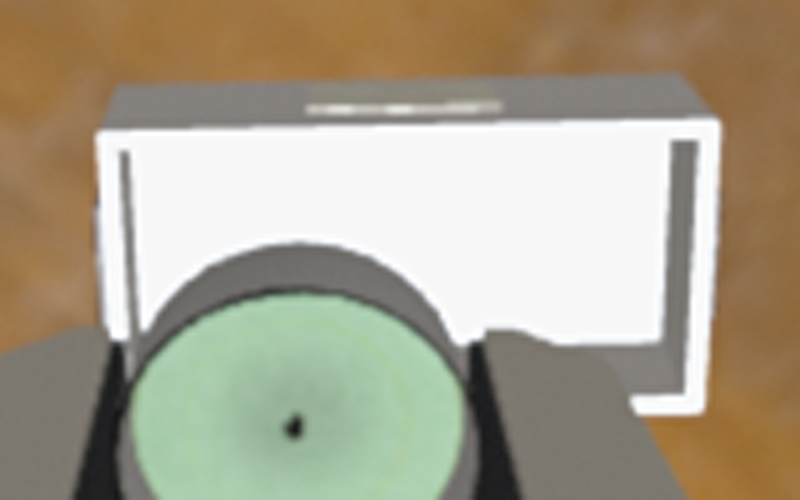

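Request:
{"api": "move_arm", "payload": {"series": [[-0.36,0.22,0,0,0,0,-1],[-0.36,0.22,0.4,0,0,0,-1],[-0.36,0.22,0.8,0,0,0,-1],[-0.36,0.22,0.8,0,0,0,-1]]}}

```text
t: 7.85
tool_pos: [0.3602, -0.2265, 0.0755]
orientation: [-3.133, 0.11, 0.014]
force: [-0.1, 0.2, -1.1]
opening: 0.0369
```

```bash
python3 - <<'E'
from m import *
w=cam("wrist"); crop(w,190,150,450,290,3,"pics/w6.png")
plan([0.360,-0.230,0.018],-93.)
E
```

```text
t7.90 p [ 0.3618 -0.2276  0.0785] jaw deg -94.0 tilt [-0.006  0.005 -1.   ] q1,q6 [-0.68  0.96] op 0.0373 F [-0.3 -0.   0.2]
shift [-0.013  0.028  0.605]
turn [-0.0015  0.002  -0.0054]
turn [0.003  0.0023 0.9945]
```

View pics/w6.png

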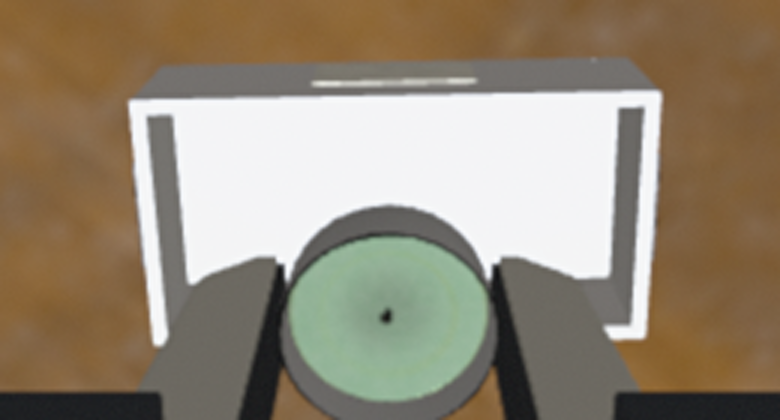

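Request:
{"api": "move_arm", "payload": {"series": [[0,0.02,0.3,0,0,-0.005,-1],[0,0.02,0.55,0,0,-0.005,-1],[0,0.02,0.6,0,0,-0.005,-1],[0,0.02,0.6,0,0,-0.005,-1]]}}

```text
t: 8.3
tool_pos: [0.3642, -0.2317, 0.0224]
orientation: [-3.14, 0.084, 0.001]
force: [-0.0, 0.5, -0.3]
opening: 0.0374
```

```bash
python3 - <<'E'
from m import *
w=cam("wrist"); crop(w,190,150,450,290,3,"pics/w7.png")
plan([0.360,-0.230,0.018],-93.)
E
```

```text
t8.35 p [ 0.3647 -0.2323  0.0232] jaw deg -93.1 tilt [ 0.001 -0.001 -1.   ] q1,q6 [-0.69  0.94] op 0.0371 F [-0.2  0.9 -0.4]
shift [-0.049 -0.02   0.052]
turn [ 0.0002 -0.0003 -0.0004]
turn [-5.000e-04 -3.000e-04  9.996e-01]
```

View pics/w7.png

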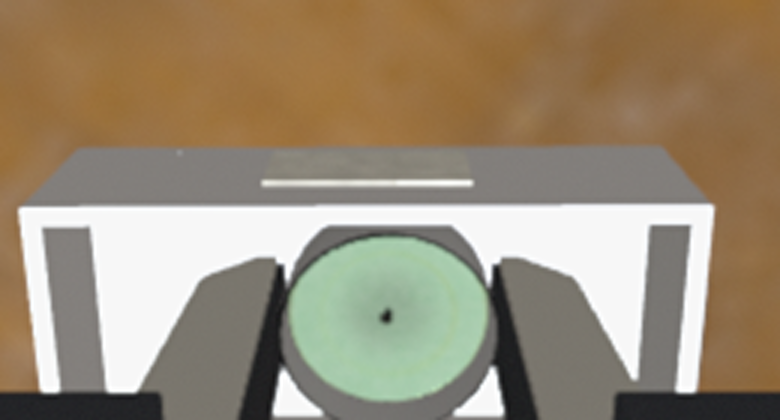

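Request:
{"api": "move_arm", "payload": {"series": [[-0.03,0,0.03,0,0,0,-1],[-0.03,0,0.03,0,0,0,-1],[-0.03,0,0.03,0,0,0,0.2],[-0.03,0,0.03,0,0,0,0.2],[-0.03,0,0.03,0,0,0,0.2],[-0.03,0,-0.4,0,0,0,0.2],[-0.03,0,-0.8,0,0,0,0.2],[-0.03,0,-1,0,0,0,0.2]]}}

```text
t: 9.15
tool_pos: [0.362, -0.2328, 0.1254]
orientation: [3.138, -0.085, 0.006]
force: [0.3, -1.0, -0.0]
opening: 0.0557
```

```bash
python3 - <<'E'
from m import *
w=cam("wrist"); cv2.imwrite("pics/w8.png",w["img"])
plan([0.5975,-0.2255,0.2],-3.5)
print((-w["Rm"].T@w["t"]).round(3))
E
```

```text
t9.20 p [ 0.3631 -0.2337  0.1278] jaw deg -93.1 tilt [ 0.006 -0.005 -1.   ] q1,q6 [-0.69  0.93] op 0.0555 F [ 0.7 -1.1  2.6]
shift [ 2.34  -0.205 -0.708]
turn [ 2.700e-03 -4.000e-04 -4.978e-01]
turn [-4.000e-04 -2.700e-03  5.022e-01]
[ 0.445 -0.238  0.291]
```

View pics/w8.png

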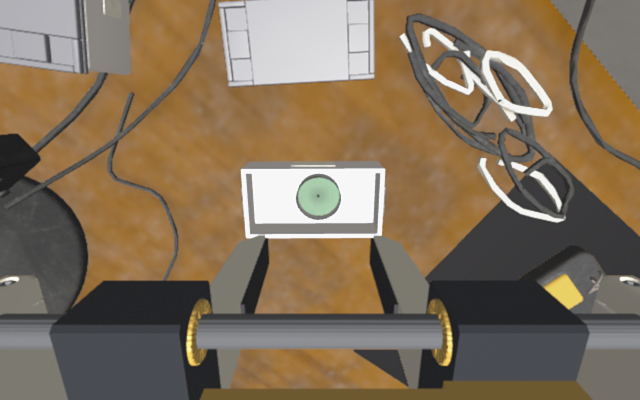

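```bash
python3 - <<'E'
from m import *
s=cam("side"); c=cam("scene")
for u in [(183,166),(250,162),(300,158),(450,150),(640,137)]: print("scene",u,onplane(c,u,0).round(3))
for u in [(270,20),(262,110),(252,165),(245,220),(236,300),(230,335)]: print("side",u,onplane(s,u,0).round(3))
print("socket",tri(s,(203,65),c,(409,55)).round(3), tri(s,(228,105),c,(368,63)).round(3),"sill corner")
print("sill top front right: side(228,112) scene(367,66)", tri(s,(228,112),c,(367,66)).round(3))
crop(s,180,40,340,320,2.1,"pics/sidewall.png"); crop(c,150,60,440,220,2.7,"pics/scenewall.png")
E
```

```text
scene (183, 166) [ 0.904 -0.016  0.   ]
scene (250, 162) [ 0.789 -0.125 -0.   ]
scene (300, 158) [ 0.706 -0.209 -0.   ]
scene (450, 150) [ 0.442 -0.454  0.   ]
scene (640, 137) [ 0.106 -0.78   0.   ]
side (270, 20) [ 0.206 -0.672  0.   ]
side (262, 110) [ 0.466 -0.415  0.   ]
side (252, 165) [ 0.602 -0.299  0.   ]
side (245, 220) [ 0.713 -0.193  0.   ]
side (236, 300) [ 0.849 -0.062  0.   ]
side (230, 335) [ 0.904 -0.016  0.   ]
socket [ 0.579 -0.44   0.215] [ 0.611 -0.316  0.236] sill corner
sill top front right: side(228,112) scene(367,66) [ 0.615 -0.317  0.224]
```

View pics/sidewall.png

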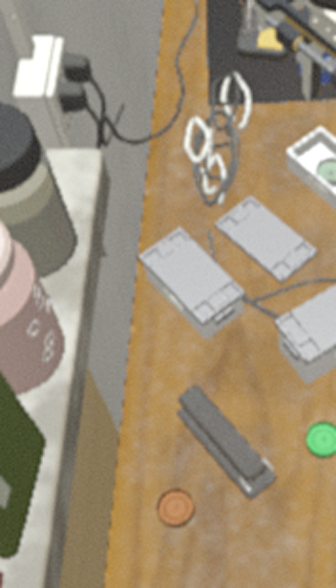

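View pics/scenewall.png

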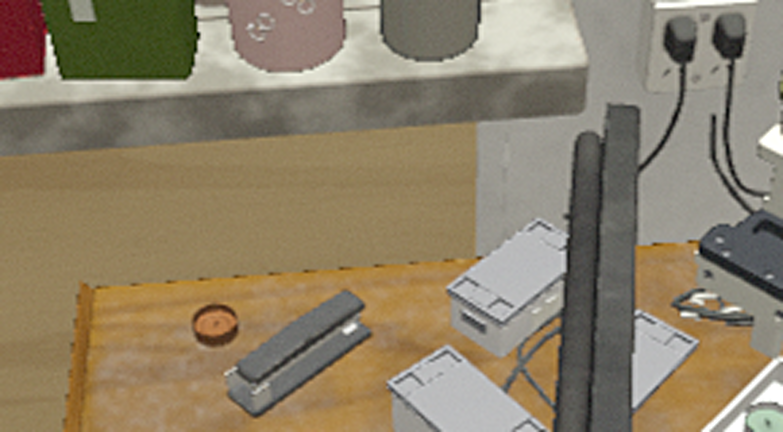

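Request:
{"api": "move_arm", "payload": {"series": [[0.5,0,-0.5,0,0,-0.05,0.2],[1,-0.2,-1,0,0,-0.1,0.2],[1,-0.2,-1,0,0,-0.37,0.4],[1,-0.2,-1,0,0,-0.37,0.4],[1,-0.2,-1,0,0,-0.37,0.4],[1,-0.2,-1,0,0,-0.37,0.4],[1,-0.2,-1,0,0,-0.37,0.4],[1,-0.2,-1,0,0,-0.37,0.4]]}}

```text
t: 10.1
tool_pos: [0.4608, -0.2166, 0.2192]
orientation: [-2.664, -1.66, 0.003]
force: [0.7, -0.0, 0.2]
opening: 0.065
```

```bash
python3 - <<'E'
from m import *
plan([0.600,-0.186,0.19],-3.5)
E
```

```text
t10.10 p [ 0.4608 -0.2166  0.2192] jaw deg -26.2 tilt [-0.003  0.002 -1.   ] q1,q6 [-0.54 -0.08] op 0.0650 F [ 0.7 -0.   0.2]
shift [0.888 1.115 0.289]
turn [-0.0011 -0.0003 -0.1259]
turn [-4.000e-04  1.500e-03  8.741e-01]
```

Request:
{"api": "move_arm", "payload": {"series": [[0.4,0.4,0,0,0,-0.126,0.6],[0.8,0.8,0,0,0,-0.126,0.6],[0.89,1,0,0,0,-0.126,0.6],[0.89,1,0,0,0,-0.126,0.6]]}}

```text
t: 10.5
tool_pos: [0.5925, -0.1803, 0.217]
orientation: [-2.285, -2.149, 0.003]
force: [-1.1, -0.2, -0.4]
opening: 0.0743
```

```bash
python3 - <<'E'
from m import *
w=cam("wrist"); cv2.imwrite("pics/w9.png",w["img"])
plan([0.600,-0.186,0.022],-3.5)
print((-w["Rm"].T@w["t"]).round(3))
E
```

```text
t10.55 p [ 0.591  -0.1809  0.2176] jaw deg -3.7 tilt [-0.005  0.002 -1.   ] q1,q6 [-0.38 -0.32] op 0.0745 F [-1.2 -0.5 -1.5]
shift [-0.049  0.104  1.956]
turn [-0.0017 -0.0006 -0.0012]
turn [-9.000e-04  2.600e-03  9.988e-01]
[ 0.599 -0.1    0.383]
```

View pics/w9.png

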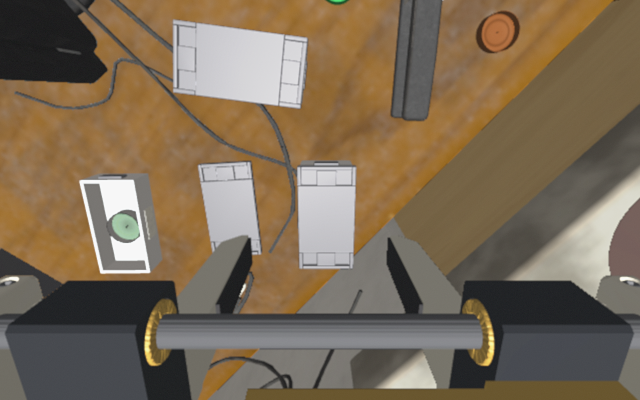

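```bash
python3 - <<'E'
from m import *
w=cam("wrist")
print("mid");fitrect(w,(326,218),.054,lo=150,dbg="pics/d3.png")
print("tall");fitrect(w,(240,65),.07,lo=150)
print("lid");fitrect(w,(230,205),.014,lo=150)
plan([0.600,-0.186,0.022],-3.5)
E
```

```text
mid
centre 0.5974 -0.226 size 118.4 59.5 long axis deg 86.4
tall
centre 0.5291 -0.0719 size 115.2 59.4 long axis deg -10.7
lid
centre 0.485 -0.2255 size 114.9 59.5 long axis deg 89.7
t10.60 p [ 0.5901 -0.1815  0.2185] jaw deg -3.8 tilt [-0.004  0.002 -1.   ] q1,q6 [-0.38 -0.31] op 0.0745 F [ 0.4  0.7 -0.2]
shift [-0.041  0.11   1.965]
turn [-0.0014 -0.0004 -0.0018]
turn [-6.000e-04  2.300e-03  9.982e-01]
```

View pics/d3.png

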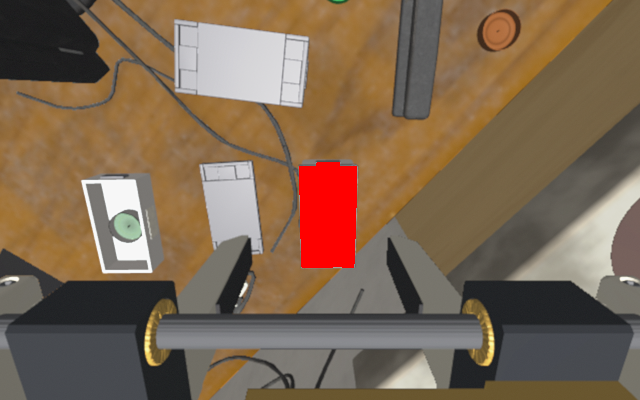

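Request:
{"api": "move_arm", "payload": {"series": [[0,0.1,0.3,0,0,0,0.6],[0,0.1,0.7,0,0,0,0.6],[0,0.1,1,0,0,0,0.6],[0,0.1,1,0,0,0,0.6]]}}

```text
t: 11.0
tool_pos: [0.5959, -0.1818, 0.1155]
orientation: [-2.29, -2.138, 0.007]
force: [-0.6, -0.1, -0.4]
opening: 0.0742
```

```bash
python3 - <<'E'
from m import *
plan([0.600,-0.182,0.022],-3.5)
w=cam("wrist"); cv2.imwrite("pics/w10.png",w["img"])
s=cam("side"); crop(s,180,60,440,260,3,"pics/s10.png")
E
```

```text
t11.00 p [ 0.5959 -0.1818  0.1155] jaw deg -3.9 tilt [-0.01   0.004 -1.   ] q1,q6 [-0.38 -0.31] op 0.0742 F [-0.6 -0.1 -0.4]
shift [-0.002  0.051  0.934]
turn [-0.0032 -0.001  -0.0024]
turn [-0.0015  0.005   0.9976]
```

View pics/w10.png

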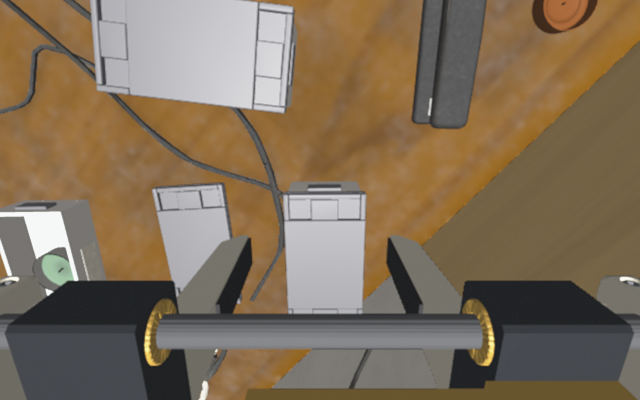

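View pics/s10.png

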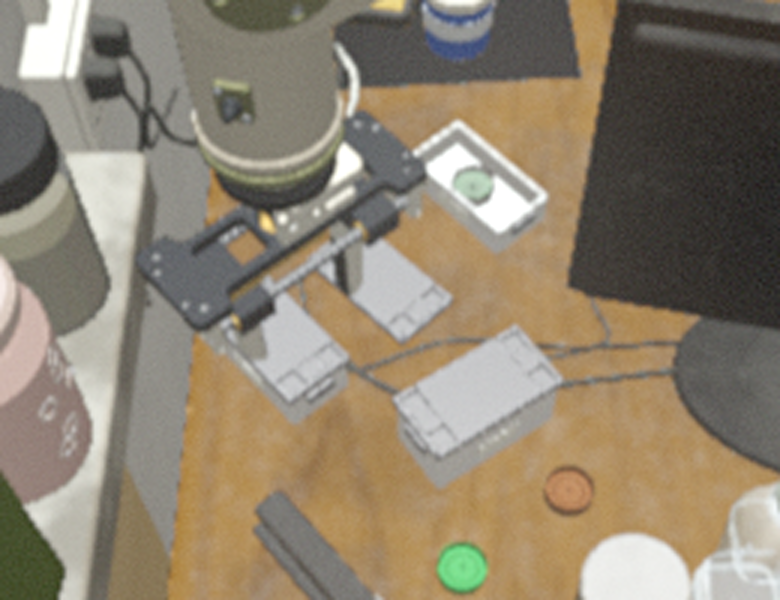

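Request:
{"api": "move_arm", "payload": {"series": [[0,0.04,0.3,0,0,0,0.6],[0,0.04,0.6,0,0,0,0.6],[0,0.04,0.9,0,0,0,0.6],[0,0.04,0.92,0,0,0,0.6]]}}

```text
t: 11.5
tool_pos: [0.6048, -0.1834, 0.0305]
orientation: [2.295, 2.145, 0.0]
force: [-1.0, 0.4, 0.6]
opening: 0.0776
```

```bash
python3 - <<'E'
from m import *
plan([0.600,-0.182,0.022],-3.5)
w=cam("wrist"); cv2.imwrite("pics/w11.png",w["img"])
plan([0.600,-0.182,0.022],-3.5)
s=cam("side"); crop(s,180,60,440,260,3,"pics/s11.png")
E
```

```text
t11.50 p [ 0.6048 -0.1834  0.0305] jaw deg -3.9 tilt [ 0. -0. -1.] q1,q6 [-0.38 -0.31] op 0.0776 F [-1.   0.4  0.6]
shift [ 0.011 -0.048  0.085]
turn [ 0.0001  0.0001 -0.002 ]
turn [ 1.00e-04 -2.00e-04  9.98e-01]
t11.55 p [ 0.6052 -0.1835  0.0309] jaw deg -3.9 tilt [ 0.001 -0.001 -1.   ] q1,q6 [-0.38 -0.31] op 0.0757 F [0.9 0.2 0.1]
shift [ 0.012 -0.053  0.089]
turn [ 0.0004  0.0001 -0.002 ]
turn [ 2.00e-04 -6.00e-04  9.98e-01]
```

View pics/w11.png

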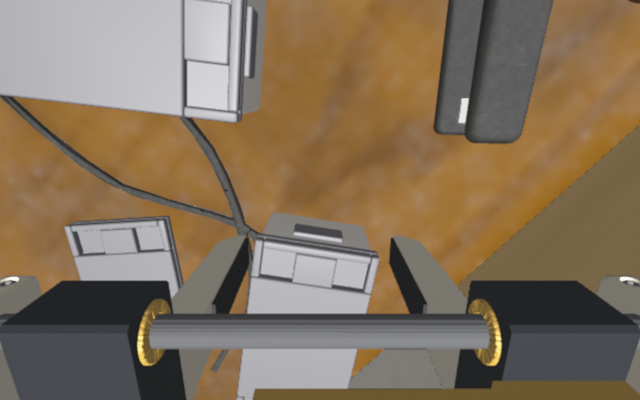

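View pics/s11.png

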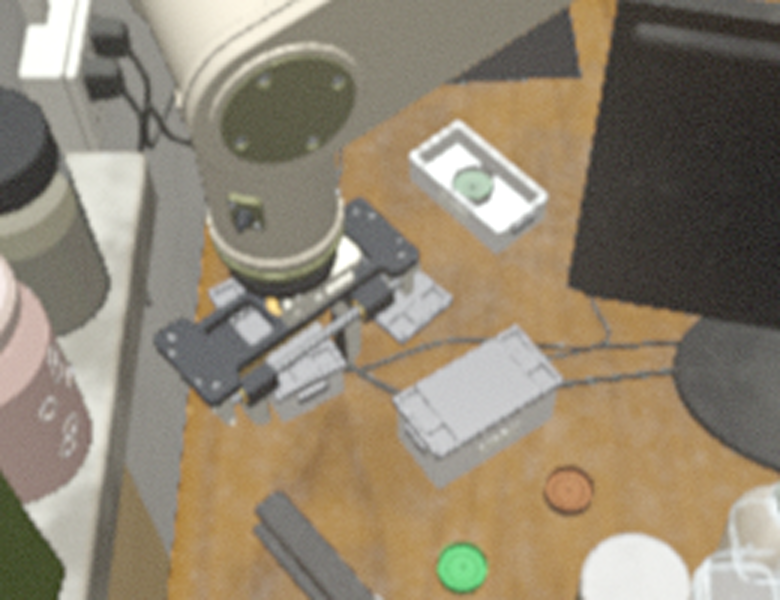

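Request:
{"api": "move_arm", "payload": {"series": [[0,-0.03,0.04,0,0,0,0.6],[0,-0.03,0.08,0,0,0,0.6],[0,-0.03,0.08,0,0,0,-1],[0,-0.03,0.08,0,0,0,-1],[0,-0.03,0.08,0,0,0,-1],[0,-0.03,0.08,0,0,0,-1],[0,-0.03,0.08,0,0,0,-1]], "squeeze": 20}}

```text
t: 12.3
tool_pos: [0.602, -0.1829, 0.0218]
orientation: [2.294, 2.146, 0.0]
force: [0.1, 0.3, 1.2]
opening: 0.0621
```

```bash
python3 - <<'E'
from m import *
plan([0.600,-0.182,0.022],-3.5)
w=cam("wrist"); cv2.imwrite("pics/w12.png",w["img"])
plan([0.600,-0.182,0.022],-3.5)
E
```

```text
t12.30 p [ 0.602  -0.1829  0.0218] jaw deg -3.8 tilt [ 0. -0. -1.] q1,q6 [-0.38 -0.31] op 0.0621 F [0.1 0.3 1.2]
shift [ 0.007 -0.02  -0.002]
turn [ 0.0001  0.     -0.0018]
turn [ 0.000e+00 -1.000e-04  9.982e-01]
t12.35 p [ 0.602  -0.1829  0.0219] jaw deg -3.8 tilt [ 0. -0. -1.] q1,q6 [-0.38 -0.31] op 0.0616 F [0.1 0.6 1.2]
shift [ 0.008 -0.02  -0.001]
turn [ 0.0001  0.     -0.0018]
turn [ 1.000e-04 -1.000e-04  9.982e-01]
```

View pics/w12.png

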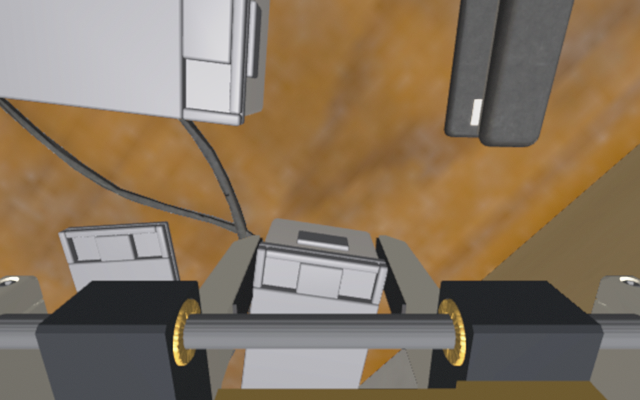

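Request:
{"api": "move_arm", "payload": {"series": [[0,0,0,0,0,0,-1],[0,0,0,0,0,0,-1],[0,0,0,0,0,0,-1],[0,0,0,0,0,0,-1],[0,0,0,0,0,0,-1],[0,0,0,0,0,0,-1]], "squeeze": 35}}

```text
t: 12.95
tool_pos: [0.6019, -0.1829, 0.0218]
orientation: [2.294, 2.146, 0.0]
force: [-0.2, 0.4, 2.8]
opening: 0.0614
```

```bash
python3 - <<'E'
from m import *
w=cam("wrist"); cv2.imwrite("pics/w13.png",w["img"])
plan([0.600,-0.182,0.022],-3.5)
E
```

```text
t13.00 p [ 0.6019 -0.1829  0.0218] jaw deg -3.8 tilt [ 0. -0. -1.] q1,q6 [-0.38 -0.31] op 0.0610 F [-0.1  0.6  2.7]
shift [ 0.007 -0.019 -0.002]
turn [ 0.      0.     -0.0018]
turn [ 0.000e+00 -1.000e-04  9.982e-01]
```

View pics/w13.png

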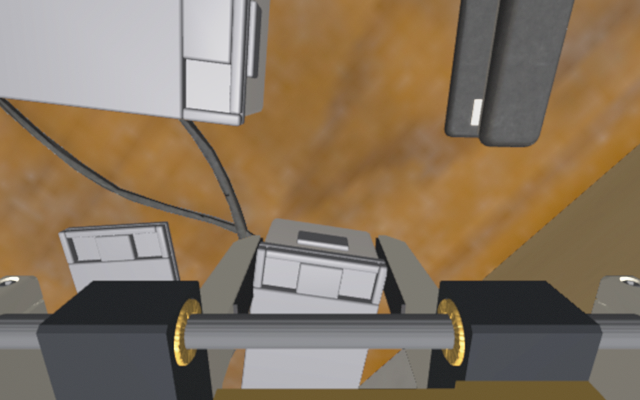

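Request:
{"api": "move_arm", "payload": {"series": [[0.1,-0.05,0,0,0,0,-1],[0.2,-0.1,0,0,0,0,-1],[0.3,-0.2,0,0,0,0,-1],[0.4,-0.2,0,0,0,0,-1],[0.4,-0.2,0,0,0,0,-1],[0.4,-0.2,0,0,0,0,0.7],[0.4,-0.2,0,0,0,0,0.7],[0.4,-0.2,0,0,0,0,0.7]]}}

```text
t: 13.8
tool_pos: [0.5842, -0.1414, 0.0212]
orientation: [-2.294, -2.145, 0.0]
force: [-0.0, -0.4, 0.5]
opening: 0.0777
```

Request:
{"api": "move_arm", "payload": {"series": [[0,0,-0.4,0,0,0,0.7],[0,0,-0.8,0,0,0,0.7],[-0.2,0,-1,0,0,0,0.9],[-0.2,0,-1,0,0,0,0.9]]}}

```text
t: 14.2
tool_pos: [0.5857, -0.1642, 0.1261]
orientation: [2.291, 2.14, 0.004]
force: [0.5, -0.1, -0.3]
opening: 0.0872
```

```bash
python3 - <<'E'
from m import *
w=cam("wrist"); cv2.imwrite("pics/w14.png",w["img"])
plan([0.58,-0.19,0.022],-3.5)
E
```

```text
t14.25 p [ 0.5844 -0.1628  0.1233] jaw deg -3.9 tilt [ 0.003 -0.001 -1.   ] q1,q6 [-0.36 -0.29] op 0.0880 F [-0.  -0.3 -0.5]
shift [-0.274 -0.028  1.013]
turn [ 0.0011  0.0003 -0.0023]
turn [ 4.000e-04 -1.700e-03  9.977e-01]
```

View pics/w14.png

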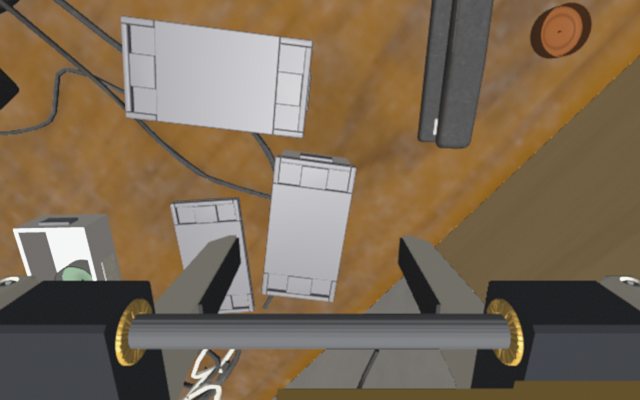

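```bash
python3 - <<'E'
from m import *
w=cam("wrist")
print("mid");fitrect(w,(310,230),.054,lo=150,dbg="pics/d4.png")
print("tall");fitrect(w,(210,80),.07,lo=150)
a=[onplane(w,u,.054)[:2] for u in [(275,153),(356,166),(334,301),(264,293)]]; print(np.round(a,4).tolist(), np.mean(a,0))
print("lid corner",onplane(w,(240,199),.014),onplane(w,(254,310),.014))
plan([0.58,-0.19,0.022],-9)
E
```

```text
mid
centre 0.5758 -0.1861 size 118.3 59.0 long axis deg 78.2
tall
centre 0.5285 -0.0716 size 114.5 59.0 long axis deg -10.6
[[0.5571, -0.121], [0.6144, -0.1344], [0.5923, -0.2462], [0.5358, -0.2346]] [ 0.5749097  -0.18403176]
lid corner [ 0.51688053 -0.16552287  0.014     ] [ 0.51470424 -0.27872525  0.014     ]
t14.30 p [ 0.5831 -0.1617  0.1212] jaw deg -3.9 tilt [ 0.  0. -1.] q1,q6 [-0.36 -0.29] op 0.0884 F [-0.7  0.4 -1.1]
shift [-0.285 -0.012  0.992]
turn [ 0.     -0.0001  0.0284]
turn [ 2.000e-04  1.000e-04 -9.716e-01]
```

View pics/d4.png

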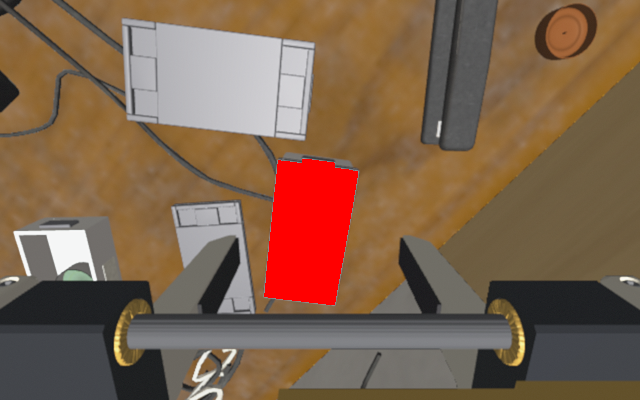

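Request:
{"api": "move_arm", "payload": {"series": [[-0.24,-0.07,0,0,0,0.044,0.7],[-0.24,-0.07,0,0,0,0.044,0.7],[-0.24,-0.07,0,0,0,0.044,0.7],[-0.24,-0.07,0,0,0,0.044,0.7]]}}

```text
t: 14.7
tool_pos: [0.574, -0.1839, 0.1202]
orientation: [-2.433, -1.984, 0.001]
force: [0.3, -0.2, -0.7]
opening: 0.0789
```

```bash
python3 - <<'E'
from m import *
w=cam("wrist");w=cam("wrist"); cv2.imwrite("pics/w15.png",w["img"])
fitrect(w,(312,210),.054,lo=150)
plan([0.575,-0.185,0.022],-11.8)
E
```

```text
centre 0.5757 -0.1869 size 116.9 59.1 long axis deg 78.2
t14.80 p [ 0.5745 -0.1841  0.1209] jaw deg -11.6 tilt [-0.001  0.001 -1.   ] q1,q6 [-0.4  -0.19] op 0.0790 F [ 0.8  0.3 -0.2]
shift [-0.008  0.008  0.989]
turn [-0.0003 -0.0001  0.0009]
turn [ 2.000e-04 -5.000e-04 -9.991e-01]
```

View pics/w15.png

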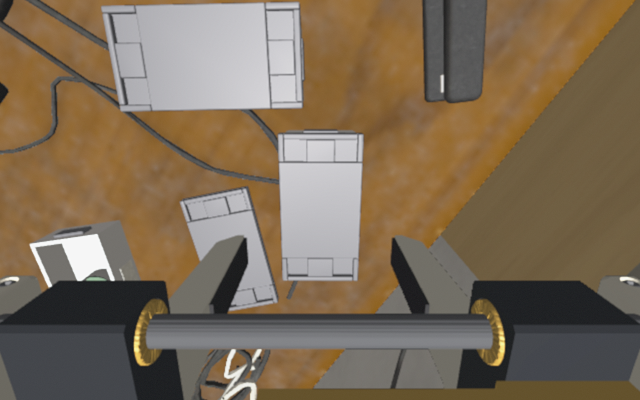

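Request:
{"api": "move_arm", "payload": {"series": [[-0.02,0.01,0.3,0,0,0.001,0.7],[-0.02,0.01,0.55,0,0,0.001,0.7],[-0.02,0.01,0.75,0,0,0.001,0.7],[-0.02,0.01,0.9,0,0,0.001,0.7],[-0.02,0.01,0.98,0,0,0.001,0.7],[-0.02,0.01,0.98,0,0,0.001,0.7]]}}

```text
t: 15.4
tool_pos: [0.5745, -0.1866, 0.0225]
orientation: [-2.438, -1.978, 0.001]
force: [-0.1, -0.1, 0.4]
opening: 0.0789
```

```bash
python3 - <<'E'
from m import *
w=cam("wrist"); cv2.imwrite("pics/w16.png",w["img"])
plan([0.575,-0.185,0.022],-11.8)
E
```

```text
t15.45 p [ 0.5752 -0.1871  0.0237] jaw deg -11.9 tilt [-0.  0. -1.] q1,q6 [-0.4  -0.19] op 0.0788 F [0.  0.2 0. ]
shift [ 0.02  -0.007  0.017]
turn [-0.0001 -0.     -0.0006]
turn [-0.000e+00  1.000e-04  9.994e-01]
```

View pics/w16.png

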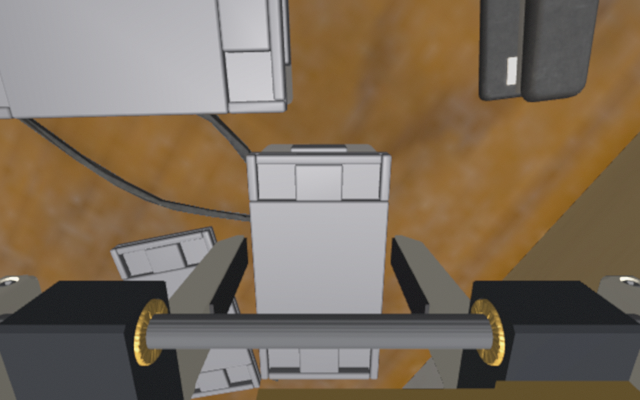

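Request:
{"api": "move_arm", "payload": {"series": [[0,0,0.01,0,0,0,-1],[0,0,0.01,0,0,0,-1],[0,0,0.01,0,0,0,-1],[0,0,0.01,0,0,0,-1],[0,0,0.01,0,0,0,-1]], "squeeze": 30}}

```text
t: 15.95
tool_pos: [0.5758, -0.1875, 0.0235]
orientation: [2.439, 1.978, 0.001]
force: [-2.0, -0.0, 5.9]
opening: 0.0598
```

Request:
{"api": "move_arm", "payload": {"series": [[0,0,-0.1,0,0,0,-1],[0,0,-0.4,0,0,0,-1],[0,0,-0.8,0,0,0,-1],[0,0,-1,0,0,0,-1],[0,0,-1,0,0,0,-1]]}}

```text
t: 16.45
tool_pos: [0.5776, -0.1882, 0.1272]
orientation: [2.435, 1.975, 0.005]
force: [0.5, -0.6, -2.9]
opening: 0.0596
```

```bash
python3 - <<'E'
from m import *
w=cam("wrist");plan([0.5286,-0.0719,0.2],79.2); w=cam("wrist"); cv2.imwrite("pics/w17.png",w["img"])
s=cam("side"); crop(s,180,60,440,260,3,"pics/s17.png")
plan([0.5286,-0.0719,0.2],-100.8)
E
```

```text
t16.50 p [ 0.5762 -0.1876  0.1243] jaw deg -11.9 tilt [ 0.003 -0.001 -1.   ] q1,q6 [-0.4  -0.19] op 0.0596 F [ 0.  -0.9 -2.6]
shift [ 1.033 -0.702 -0.76 ]
turn [ 0.0006  0.001  -0.5062]
turn [ 0.0009 -0.0006  0.4938]
t16.60 p [ 0.5741 -0.1868  0.1208] jaw deg -11.9 tilt [-0.002  0.001 -1.   ] q1,q6 [-0.4  -0.19] op 0.0597 F [ 0.5  0.3 -2.8]
shift [ 1.03  -0.684 -0.79 ]
turn [-0.0008  0.0005  0.4937]
turn [-5.000e-04 -8.000e-04 -5.063e-01]
```

View pics/w17.png

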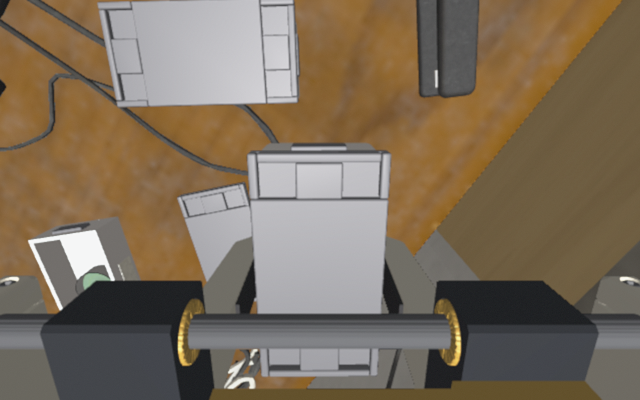

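View pics/s17.png

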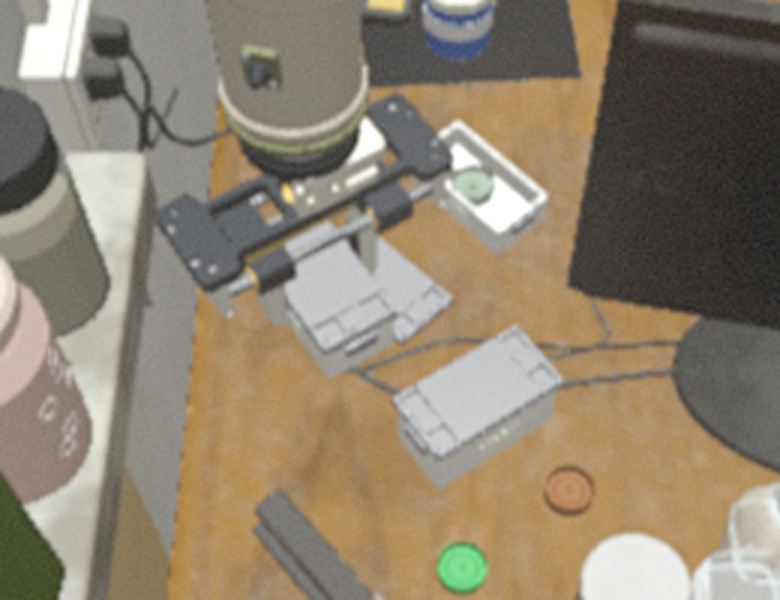

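Request:
{"api": "move_arm", "payload": {"series": [[0,0,-0.4,0,0,0.04,-1],[0.2,-0.2,-0.5,0,0,0.1,-1],[0.4,-0.3,-0.5,0,0,0.37,-1],[0.4,-0.3,-0.5,0,0,0.37,-1],[0.4,-0.3,-0.5,0,0,0.37,-1],[0.4,-0.3,-0.5,0,0,0.37,-1],[0.4,-0.3,-0.5,0,0,0.37,-1],[0.4,-0.3,-0.5,0,0,0.37,-1]]}}

```text
t: 17.4
tool_pos: [0.5526, -0.1413, 0.1697]
orientation: [-3.125, -0.304, 0.007]
force: [0.0, -0.2, -1.8]
opening: 0.0597
```

```bash
python3 - <<'E'
from m import *
plan([0.5278,-0.0718,0.165],-100.8)
E
```

```text
t17.40 p [ 0.5526 -0.1413  0.1697] jaw deg -78.9 tilt [-0.004  0.002 -1.   ] q1,q6 [-0.34  1.04] op 0.0597 F [ 0.  -0.2 -1.8]
shift [-0.109 -0.73   0.049]
turn [-0.0005  0.0014  0.1218]
turn [-2.000e-03 -7.000e-04 -8.782e-01]
```

Request:
{"api": "move_arm", "payload": {"series": [[0,-0.3,0,0,0,0.122,-1],[-0.1,-0.6,0,0,0,0.122,-1],[-0.11,-0.73,0,0,0,0.122,-1],[-0.11,-0.73,0,0,0,0.122,-1],[-0.11,-0.73,0,0,0,0.122,-1]]}}

```text
t: 17.9
tool_pos: [0.528, -0.0725, 0.171]
orientation: [-3.129, 0.282, 0.004]
force: [-0.4, 0.5, -2.9]
opening: 0.0598
```

```bash
python3 - <<'E'
from m import *
w=cam("wrist");w=cam("wrist"); cv2.imwrite("pics/w18.png",w["img"])
plan([0.5278,-0.0718,0.120],-100.8)
c=cam("scene"); crop(c,270,100,430,260,4,"pics/c18.png")
s=cam("side"); crop(s,250,80,450,240,4,"pics/s18.png")
plan([0.5278,-0.0718,0.120],-100.8)
E
```

```text
t18.00 p [ 0.5285 -0.0731  0.1717] jaw deg -100.4 tilt [-0.001  0.    -1.   ] q1,q6 [-0.23  1.52] op 0.0597 F [ 0.5  0.2 -2.1]
shift [-0.009 -0.012  0.517]
turn [0.0001 0.0004 0.0022]
turn [-7.000e-04  1.000e-04 -9.978e-01]
t18.10 p [ 0.5288 -0.0732  0.1722] jaw deg -100.5 tilt [-0.001 -0.    -1.   ] q1,q6 [-0.23  1.52] op 0.0596 F [ 0.1  1.  -3.5]
shift [-0.012 -0.012  0.522]
turn [0.     0.0002 0.0018]
turn [-4.000e-04  1.000e-04 -9.982e-01]
```

View pics/w18.png

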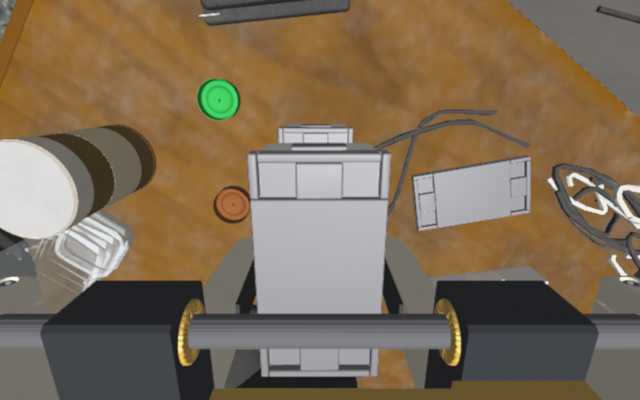

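View pics/s18.png

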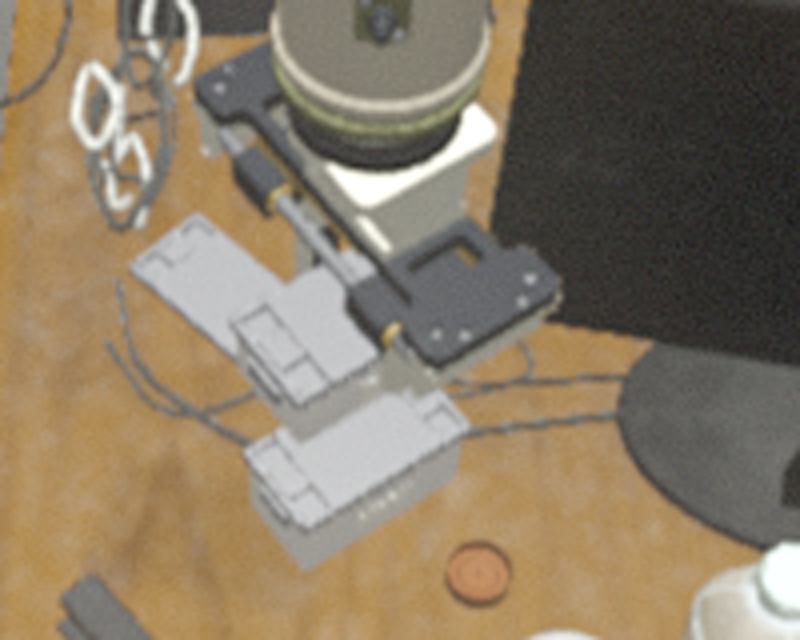

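View pics/c18.png

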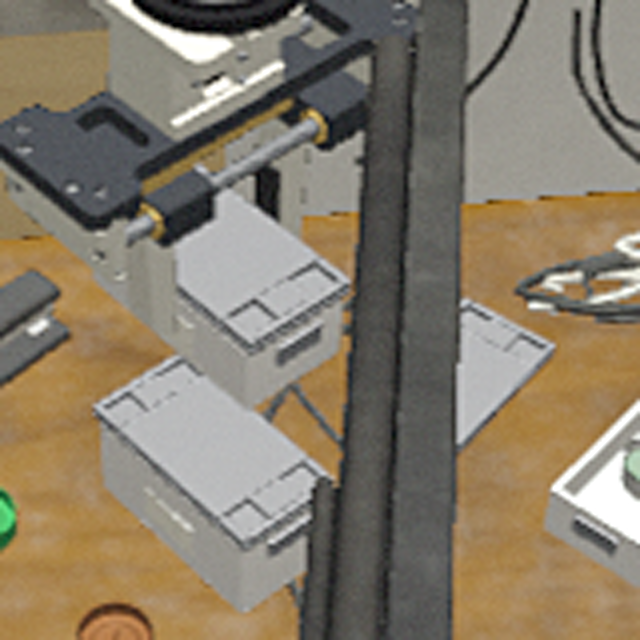

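```bash
python3 - <<'E'
from m import *
w=cam("wrist"); z=.172+.031
a=np.array([onplane(w,u,z)[:2] for u in [(249.5,153),(389,153),(378,376.5),(261,376.5)]]); print(a.round(4).tolist(),a.mean(0).round(4))
d=a[0]+a[1]-a[2]-a[3]; print("len",np.linalg.norm(d)/2,"yaw",np.degrees(np.arctan2(d[1],d[0])))
print("wid",np.linalg.norm(a[0]-a[1]),np.linalg.norm(a[2]-a[3]))
plan([0.5278,-0.0718,0.120],-100.8)
E
```

```text
[[0.593, -0.0581], [0.5826, -0.1141], [0.4695, -0.0947], [0.4804, -0.036]] [ 0.5314 -0.0757]
len 0.11476876041115142 yaw -10.399827059300598
wid 0.05698194781264207 0.05970163564175318
t18.15 p [ 0.5288 -0.0732  0.1723] jaw deg -100.5 tilt [-0. -0. -1.] q1,q6 [-0.23  1.52] op 0.0596 F [-0.2  0.6 -2.2]
shift [-0.012 -0.012  0.523]
turn [0.     0.0001 0.0018]
turn [-2.000e-04  1.000e-04 -9.982e-01]
```

Request:
{"api": "move_arm", "payload": {"series": [[-0.018,-0.013,0.3,0,0,0.002,-1],[-0.018,-0.013,0.5,0,0,0.002,-1],[-0.018,-0.013,0.65,0,0,0.002,-1],[-0.018,-0.013,0.7,0,0,0.002,-1],[-0.018,-0.013,0.7,0,0,0.002,-1]]}}

```text
t: 18.65
tool_pos: [0.5269, -0.071, 0.1021]
orientation: [-3.127, 0.297, 0.002]
force: [-0.2, 0.2, -2.1]
opening: 0.0595
```

```bash
python3 - <<'E'
from m import *
w=cam("wrist");w=cam("wrist"); cv2.imwrite("pics/w19.png",w["img"])
c=cam("scene"); crop(c,280,120,380,240,5,"pics/c19.png")
s=cam("side"); crop(s,280,120,400,240,5,"pics/s19.png")
plan([0.5273,-0.0716,0.088],-100.8)
E
```

```text
t18.85 p [ 0.5282 -0.0712  0.104 ] jaw deg -100.8 tilt [ 0.002 -0.001 -1.   ] q1,q6 [-0.23  1.53] op 0.0596 F [ 0.6  0.5 -1.5]
shift [-0.009  0.006  0.16 ]
turn [ 0.     -0.0007 -0.0002]
turn [-0.0011 -0.      0.9998]
```

View pics/w19.png

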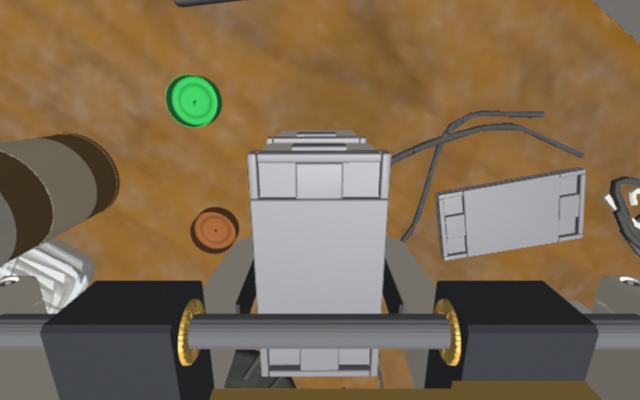

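View pics/s19.png

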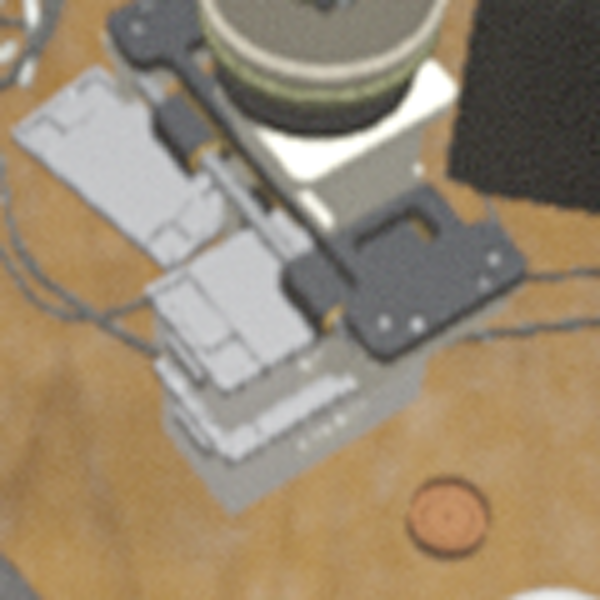

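View pics/c19.png

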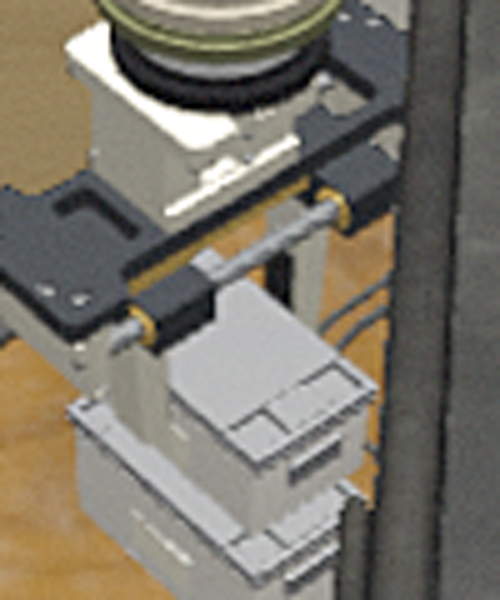

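```bash
python3 - <<'E'
from m import *
s=cam("side");c=cam("scene")
for z in (.133,.135,.137):
  print(z,[(onplane(s,m,z)-onplane(s,t,.07))[:2].round(4).tolist() for m,t in [((309.6,177.6),(312,192.4)),((324.4,198),(327,212))]])
# scene: near-end corners
f=lambda x,y:(280+x/5,120+y/5)
for z in (.133,.135,.137):
  print(z,(onplane(c,f(258,468),z)-onplane(c,f(262,587),.07))[:2].round(4))
print(onplane(c,f(262,587),.07), onplane(s,(327,212),.07))
w=cam("wrist"); crop(w,230,110,410,220,4.4,"pics/w19c.png")
plan([0.5273,-0.0716,0.088],-100.8)
E
```

```text
0.133 [[0.0025, -0.0032], [0.004, -0.0049]]
0.135 [[0.0033, -0.0023], [0.0048, -0.0041]]
0.137 [[0.0041, -0.0014], [0.0055, -0.0034]]
0.133 [ 0.0053 -0.0028]
0.135 [ 0.0043 -0.0014]
0.137 [ 0.0033 -0.0001]
[ 0.46736809 -0.02520946  0.07      ] [ 0.58854836 -0.04773956  0.07      ]
t19.00 p [ 0.5278 -0.071   0.1035] jaw deg -100.8 tilt [ 0.001 -0.    -1.   ] q1,q6 [-0.23  1.53] op 0.0595 F [-0.1 -0.2 -2.6]
shift [-0.004  0.007  0.155]
turn [ 0.     -0.0004 -0.0002]
turn [-7.000e-04 -0.000e+00  9.998e-01]
```

View pics/w19c.png

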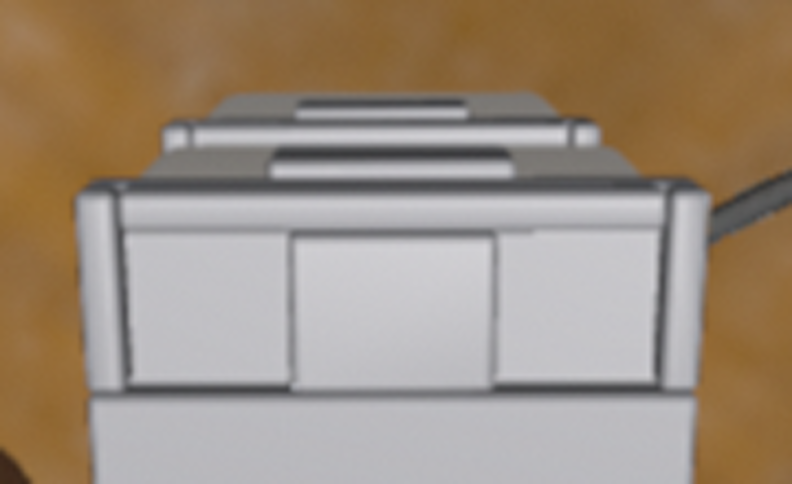

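```bash
python3 - <<'E'
from m import *
w=cam("wrist"); M=R.from_rotvec(read_state()["orientation"]).as_matrix()
for z in (.133,.135,.137):
  d=(onplane(w,(247.5,153.2),z)+onplane(w,(391.4,153.2),z)-onplane(w,(266.8,138.4),.07)-onplane(w,(366.4,138.4),.07))/2
  print(z,d[:2].round(4),(M.T@d)[:2].round(4))
E
```

```text
0.133 [ 0.0016 -0.0018] [0.0019 0.0015]
0.135 [ 0.0019 -0.0019] [0.0023 0.0015]
0.137 [ 0.0022 -0.0019] [0.0026 0.0015]
```

Request:
{"api": "move_arm", "payload": {"series": [[-0.03,-0.015,0,0,0,0,-1],[-0.03,-0.015,0.05,0,0,0,-1],[-0.03,-0.015,0.09,0,0,0,-1],[-0.03,-0.015,0.12,0,0,0,-1],[-0.03,-0.015,0.14,0,0,0,-1],[-0.03,-0.015,0.14,0,0,0,-1]]}}

```text
t: 19.65
tool_pos: [0.5245, -0.0689, 0.0885]
orientation: [3.127, -0.297, -0.001]
force: [0.3, 0.5, -2.8]
opening: 0.0596
```

```bash
python3 - <<'E'
from m import *
plan([0.5273,-0.0716,0.088],-100.8)
w=cam("wrist"); crop(w,230,110,410,220,4.4,"pics/w20c.png")
s=cam("side"); crop(s,280,120,400,240,5,"pics/s20.png")
c=cam("scene"); crop(c,280,120,380,240,5,"pics/c20.png")
plan([0.5273,-0.0716,0.088],-100.8)
E
```

```text
t19.65 p [ 0.5245 -0.0689  0.0885] jaw deg -100.8 tilt [-0. -0. -1.] q1,q6 [-0.23  1.53] op 0.0596 F [ 0.3  0.5 -2.8]
shift [0.033 0.021 0.005]
turn [ 0.      0.0001 -0.0002]
turn [ 2.000e-04 -0.000e+00  9.998e-01]
t19.80 p [ 0.5246 -0.0689  0.0886] jaw deg -100.8 tilt [ 0. -0. -1.] q1,q6 [-0.23  1.53] op 0.0597 F [-0.3 -0.4 -2.8]
shift [0.032 0.022 0.006]
turn [-0.     -0.     -0.0002]
turn [-0.      0.      0.9998]
```

View pics/s20.png

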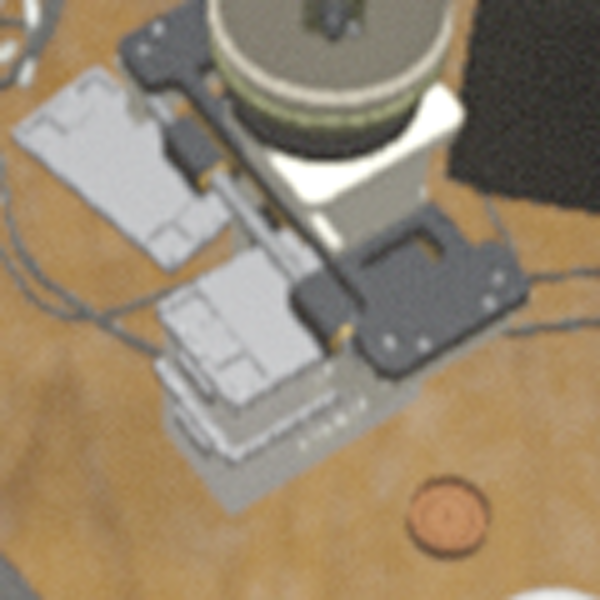

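View pics/c20.png

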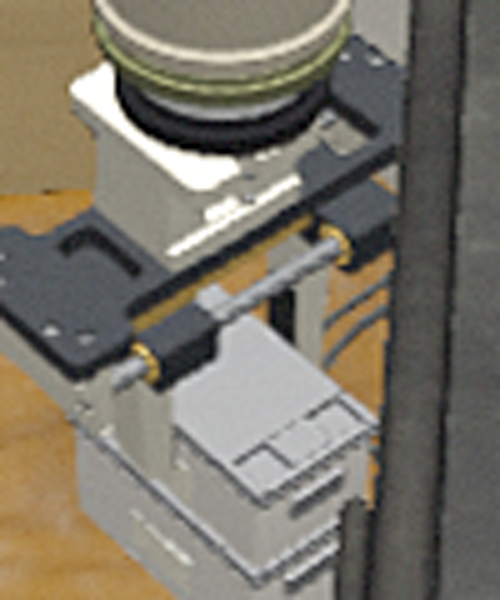

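Request:
{"api": "move_arm", "payload": {"series": [[0,0,0.01,0,0,0,-1],[0,0,0.02,0,0,0,-1],[0,0,0.03,0,0,0,-1],[0,0,0.03,0,0,0,-1]]}}

```text
t: 20.2
tool_pos: [0.5254, -0.0691, 0.0879]
orientation: [3.127, -0.297, 0.003]
force: [-6.6, 0.7, 14.8]
opening: 0.0597
```

```bash
python3 - <<'E'
from m import *
plan([0.5273,-0.0716,0.088],-100.8)
E
```

```text
t20.20 p [ 0.5254 -0.0691  0.0879] jaw deg -100.8 tilt [ 0.002 -0.001 -1.   ] q1,q6 [-0.23  1.53] op 0.0597 F [-6.6  0.7 14.8]
shift [ 0.023  0.021 -0.001]
turn [ 0.0001 -0.0006 -0.0002]
turn [-9.000e-04 -1.000e-04  9.998e-01]
```

Request:
{"api": "move_arm", "payload": {"series": [[0,0,-0.02,0,0,0,-1],[0,0,-0.02,0,0,0,0.5],[0,0,-0.02,0,0,0,0.7],[0,0,-0.02,0,0,0,0.8],[0,0,-0.3,0,0,0,0.8],[0,0,-0.7,0,0,0,0.8],[0,0,-1,0,0,0,0.8],[0,0,-1,0,0,0,0.8]]}}

```text
t: 21.0
tool_pos: [0.5277, -0.0695, 0.1912]
orientation: [3.126, -0.297, 0.014]
force: [-0.0, 0.2, 0.6]
opening: 0.0834
```

```bash
python3 - <<'E'
from m import *
w=cam("wrist"); w=cam("wrist"); cv2.imwrite("pics/w21.png",w["img"])
s=cam("side"); crop(s,280,120,400,240,5,"pics/s21.png")
c=cam("scene"); crop(c,280,120,380,240,5,"pics/c21.png")
plan([0.5273,-0.0716,0.088],-100.8)
E
```

```text
t21.20 p [ 0.5238 -0.0687  0.1841] jaw deg -100.8 tilt [-0.002  0.    -1.   ] q1,q6 [-0.23  1.53] op 0.0837 F [-0.1  0.2  0.2]
shift [0.042 0.022 0.961]
turn [-0.      0.0007 -0.0002]
turn [0.0011 0.     0.9998]
```

View pics/w21.png

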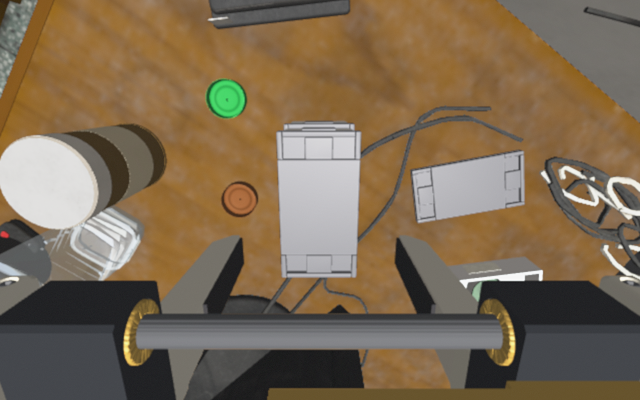

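View pics/s21.png

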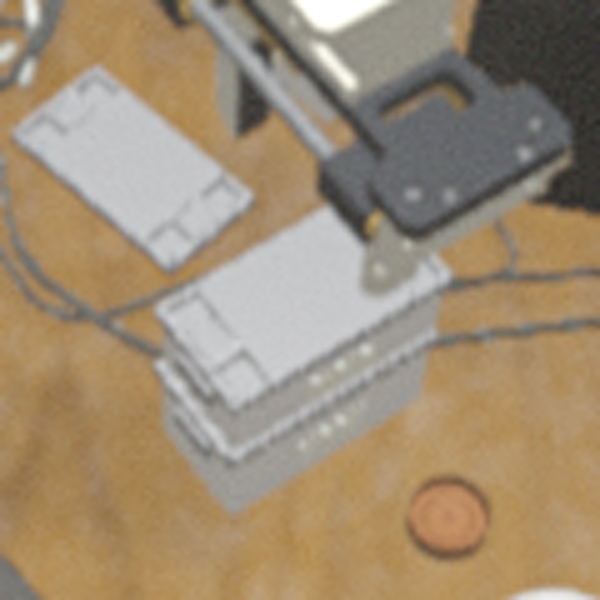

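View pics/c21.png

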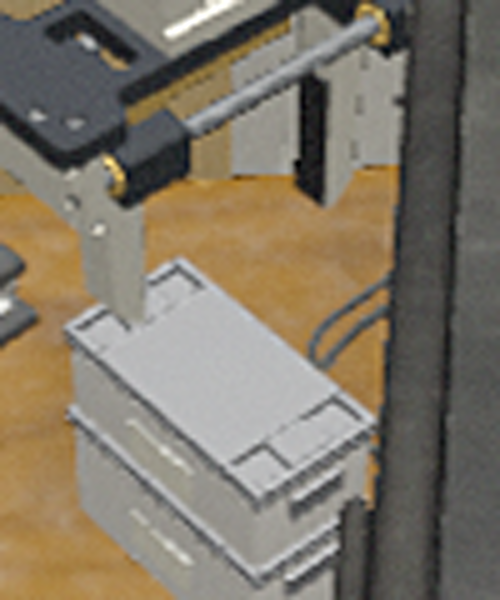

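```bash
python3 - <<'E'
from m import *
s=cam("side");c=cam("scene");w=cam("wrist")
g=lambda x,y:(280+x/5,120+y/5)
for z in (.117,.119,.121,.124):
  print(z,[(onplane(s,g(*m),z)-onplane(s,g(*t),.07))[:2].round(4).tolist() for m,t in [((156,310),(156,360)),((239,408),(235,460))]],(onplane(c,g(262,505),z)-onplane(c,g(262,587),.07))[:2].round(4),(onplane(c,g(65,327),z)-onplane(c,g(67,413),.07))[:2].round(4))
fitrect(w,(318,205),.119,lo=150,dbg="pics/d5.png")
plan([0.36,-0.23,0.2],-3)
E
```

```text
0.117 [[0.0007, 0.0019], [-0.0012, 0.0002]] [ 0.0014 -0.0006] [ 0.0011 -0.003 ]
0.119 [[0.0015, 0.0028], [-0.0005, 0.0009]] [0.0005 0.0007] [-0.0002 -0.0016]
0.121 [[0.0023, 0.0037], [0.0003, 0.0016]] [-0.0005  0.0021] [-0.0015 -0.0002]
0.124 [[0.0035, 0.005], [0.0015, 0.0027]] [-0.002  0.004] [-0.0035  0.0019]
centre 0.5301 -0.0715 size 118.8 59.0 long axis deg -10.9
t21.35 p [ 0.5237 -0.0687  0.184 ] jaw deg -100.8 tilt [-0.003  0.001 -1.   ] q1,q6 [-0.23  1.53] op 0.0839 F [ 0.7 -0.  -0.4]
shift [-1.304  1.892 -0.157]
turn [-0.0008  0.0006 -0.5436]
turn [0.0006 0.0007 0.4564]
```

View pics/d5.png

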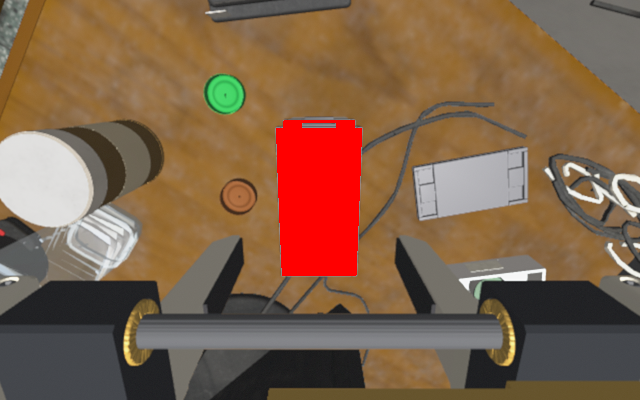

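Request:
{"api": "move_arm", "payload": {"series": [[0.1,0.5,-0.2,0,0,0,0.8],[0.1,1,-0.2,0,0,-0.02,0.8],[0.1,1,-0.2,0,0,-0.37,0.8],[0.1,1,-0.2,0,0,-0.37,0.8],[0.1,1,-0.2,0,0,-0.37,0.8],[0.1,1,-0.2,0,0,-0.37,0.8],[0.1,1,-0.2,0,0,-0.37,0.8],[0.1,1,-0.2,0,0,-0.37,0.8]]}}

```text
t: 22.15
tool_pos: [0.5151, -0.1688, 0.2045]
orientation: [-2.905, -1.193, 0.002]
force: [0.6, 0.9, 0.1]
opening: 0.0839
```

```bash
python3 - <<'E'
from m import *
plan([0.36,-0.23,0.13],-3)
E
```

```text
t22.15 p [ 0.5151 -0.1688  0.2045] jaw deg -45.3 tilt [-0.002  0.001 -1.   ] q1,q6 [-0.41  0.38] op 0.0839 F [0.6 0.9 0.1]
shift [-1.533 -0.654  0.747]
turn [-0.0006 -0.     -0.2351]
turn [-0.000e+00  7.000e-04  7.649e-01]
```

Request:
{"api": "move_arm", "payload": {"series": [[-0.3,-0.1,0,0,0,-0.235,0.7],[-0.6,-0.3,0,0,0,-0.235,0.7],[-0.9,-0.4,0,0,0,-0.235,0.7],[-1,-0.4,0,0,0,-0.235,0.7],[-1,-0.4,0,0,0,-0.235,0.7]]}}

```text
t: 22.65
tool_pos: [0.4146, -0.2109, 0.2049]
orientation: [-2.281, -2.159, 0.001]
force: [-0.6, 0.4, 0.6]
opening: 0.0789
```

```bash
python3 - <<'E'
from m import *
w=cam("wrist"); w=cam("wrist"); cv2.imwrite("pics/w22.png",w["img"])
plan([0.36,-0.23,0.13],-3)
E
```

```text
t22.75 p [ 0.4154 -0.2103  0.2049] jaw deg -3.3 tilt [-0.001  0.001 -1.   ] q1,q6 [-0.58 -0.52] op 0.0789 F [-0.   0.3  0.5]
shift [-0.229 -0.541  0.749]
turn [-0.0003 -0.0002 -0.0017]
turn [-3.000e-04  5.000e-04  9.983e-01]
```

View pics/w22.png

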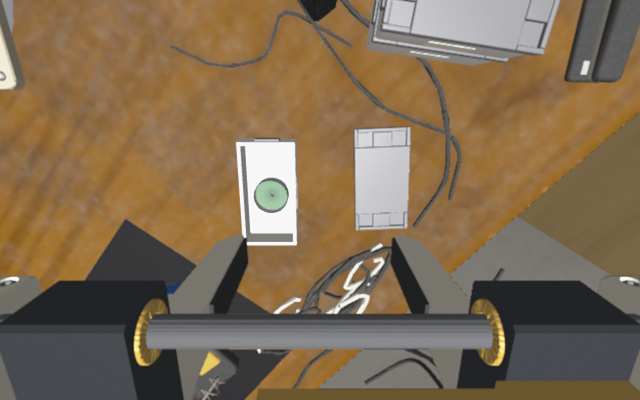

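Open box at (267,192) with the tea light inside, lid (383,178). Measure both.

```bash
python3 - <<'E'
from m import *
w=cam("wrist")
G=((35,25,60),(90,140,255))
print("open");fitrect(w,(250,200),.038,lo=215,hi=255,fill=G,dbg="pics/d6.png")
print("lid");fitrect(w,(383,178),.014,lo=150)
crop(w,225,125,320,260,4,"pics/w22c.png")
plan([0.36,-0.23,0.13],-3)
E
```

```text
open
centre 0.361 -0.2301 size 111.9 59.0 long axis deg 86.8
lid
centre 0.4847 -0.2257 size 115.0 59.5 long axis deg 89.8
t22.80 p [ 0.4158 -0.2101  0.205 ] jaw deg -3.6 tilt [-0.001  0.001 -1.   ] q1,q6 [-0.58 -0.52] op 0.0792 F [ 0.2  0.4 -0.3]
shift [-0.233 -0.544  0.75 ]
turn [-0.0003 -0.0002 -0.0032]
turn [-3.000e-04  4.000e-04  9.968e-01]
```

View pics/d6.png

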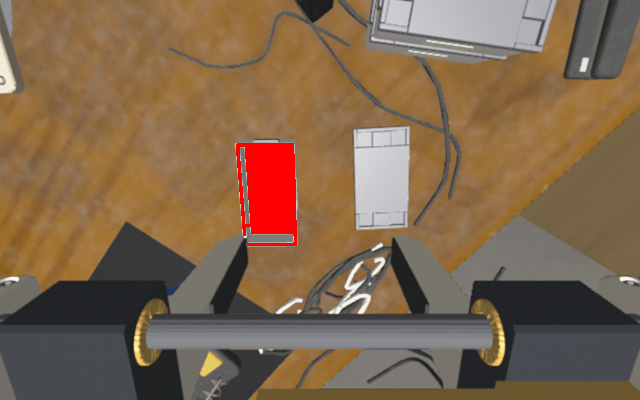

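Request:
{"api": "move_arm", "payload": {"series": [[-0.23,-0.53,0,0,0,-0.002,0.7],[-0.23,-0.53,0.4,0,0,-0.002,0.7],[-0.23,-0.53,0.8,0,0,-0.002,0.7],[-0.23,-0.53,1,0,0,-0.002,0.7],[-0.23,-0.53,1,0,0,-0.002,0.7],[-0.23,-0.53,1,0,0,-0.002,0.7]]}}

```text
t: 23.4
tool_pos: [0.362, -0.2298, 0.1059]
orientation: [-2.281, -2.159, 0.0]
force: [0.4, 0.1, 0.7]
opening: 0.0791
```

```bash
python3 - <<'E'
from m import *
w=cam("wrist"); w=cam("wrist"); cv2.imwrite("pics/w23.png",w["img"])
plan([0.361,-0.23,0.012],-3.2)
E
```

```text
t23.50 p [ 0.363  -0.2307  0.1074] jaw deg -3.1 tilt [ 0.002 -0.002 -1.   ] q1,q6 [-0.69 -0.63] op 0.0792 F [ 1.1 -0.3  0.2]
shift [ 0.007 -0.022  0.953]
turn [0.0006 0.0004 0.0007]
turn [-7.000e-04  1.000e-03 -9.993e-01]
```

View pics/w23.png

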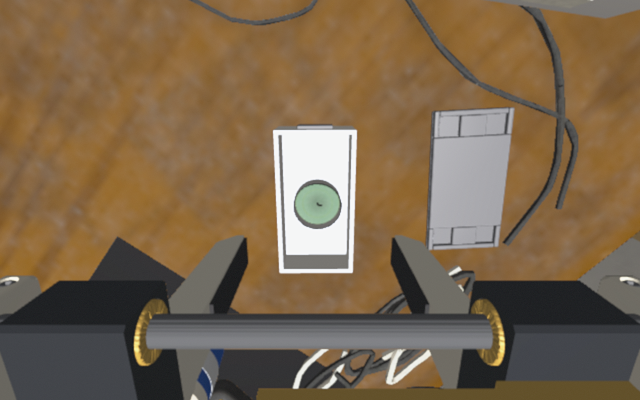

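Request:
{"api": "move_arm", "payload": {"series": [[0,-0.015,0.3,0,0,0,0.7],[0,-0.015,0.55,0,0,0,0.7],[0,-0.015,0.75,0,0,0,0.7],[0,-0.015,0.9,0,0,0,0.7],[0,-0.015,0.94,0,0,0,0.7],[0,-0.015,0.94,0,0,0,0.7]]}}

```text
t: 24.1
tool_pos: [0.3609, -0.2303, 0.0124]
orientation: [2.279, 2.161, 0.0]
force: [0.8, -0.1, 0.2]
opening: 0.0795
```

```bash
python3 - <<'E'
from m import *
w=cam("wrist"); w=cam("wrist"); cv2.imwrite("pics/w24.png",w["img"])
plan([0.361,-0.23,0.012],-3.2)
E
```

```text
t24.20 p [ 0.3614 -0.2308  0.0132] jaw deg -3.0 tilt [ 0.002 -0.001 -1.   ] q1,q6 [-0.69 -0.64] op 0.0792 F [-0.3 -0.2 -0.2]
shift [ 0.008 -0.004  0.012]
turn [0.0006 0.0004 0.001 ]
turn [-7.00e-04  9.00e-04 -9.99e-01]
```

View pics/w24.png

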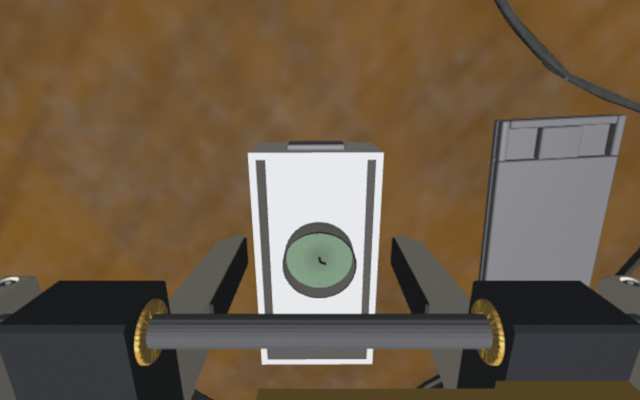

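Request:
{"api": "move_arm", "payload": {"series": [[0,0,0,0,0,0,-1],[0,0,0,0,0,0,-1],[0,0,0,0,0,0,-1],[0,0,0,0,0,0,-1],[0,0,0,0,0,0,-1]], "squeeze": 22}}

```text
t: 24.7
tool_pos: [0.3605, -0.2302, 0.012]
orientation: [2.279, 2.162, 0.0]
force: [-1.5, 1.1, 5.0]
opening: 0.0578
```

Request:
{"api": "move_arm", "payload": {"series": [[0,0,-0.1,0,0,0,-1],[0,0,-0.4,0,0,0,-1],[0,0,-0.7,0,0,0,-1],[0,0,-1,0,0,0,-1],[0,0,-1,0,0,0,-1]]}}

```text
t: 25.2
tool_pos: [0.3626, -0.2318, 0.1164]
orientation: [2.274, 2.157, 0.002]
force: [1.0, -0.2, -2.5]
opening: 0.0578
```

```bash
python3 - <<'E'
from m import *
w=cam("wrist"); cv2.imwrite("pics/w25.png",w["img"])
plan([0.51,-0.2,0.2],-100.8)
E
```

```text
t25.25 p [ 0.3617 -0.231   0.1139] jaw deg -3.0 tilt [ 0.004 -0.003 -1.   ] q1,q6 [-0.69 -0.64] op 0.0584 F [ 1.1 -0.2 -2.8]
shift [ 0.385  1.468 -0.856]
turn [ 1.600e-03 -4.000e-04  5.433e-01]
turn [ 4.000e-04  1.600e-03 -4.567e-01]
```

View pics/w25.png

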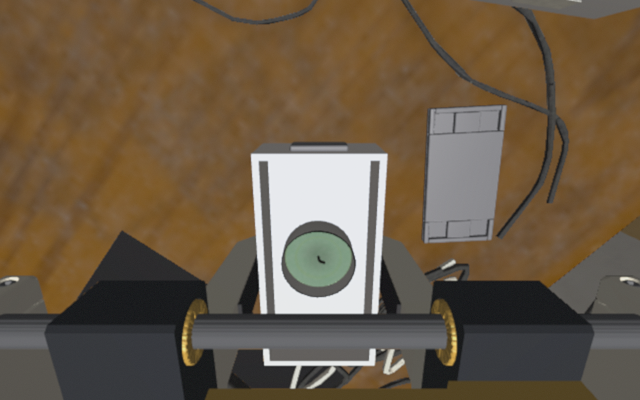

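Request:
{"api": "move_arm", "payload": {"series": [[0,0.2,-0.4,0,0,0,-1],[0,0.6,-0.7,0,0,0.02,-1],[0.1,1,-0.85,0,0,0.1,-1],[0.1,1,-0.85,0,0,0.37,-1],[0.1,1,-0.85,0,0,0.37,-1],[0.1,1,-0.85,0,0,0.37,-1],[0.1,1,-0.85,0,0,0.37,-1],[0.1,1,-0.85,0,0,0.37,-1]]}}

```text
t: 26.05
tool_pos: [0.4597, -0.2246, 0.1942]
orientation: [-3.021, -0.851, 0.004]
force: [0.8, 0.0, -2.6]
opening: 0.0578
```

```bash
python3 - <<'E'
from m import *
plan([0.525,-0.15,0.2],-100.8)
E
```

```text
t26.05 p [ 0.4597 -0.2246  0.1942] jaw deg -58.5 tilt [-0.003  0.002 -1.   ] q1,q6 [-0.55  0.47] op 0.0578 F [ 0.8  0.  -2.6]
shift [ 0.946 -0.295 -0.059]
turn [-0.0008  0.0009  0.2348]
turn [-0.0012 -0.001  -0.7652]
```

Request:
{"api": "move_arm", "payload": {"series": [[0.4,-0.1,0,0,0,0.235,-1],[0.8,-0.3,0,0,0,0.235,-1],[0.95,-0.3,0,0,0,0.235,-1],[0.95,-0.3,0,0,0,0.235,-1],[0.95,-0.3,0,0,0,0.235,-1]]}}

```text
t: 26.55
tool_pos: [0.5249, -0.1484, 0.194]
orientation: [-3.127, 0.289, 0.006]
force: [-0.5, -0.2, -2.4]
opening: 0.0579
```

```bash
python3 - <<'E'
from m import *
plan([0.526,-0.07,0.19],-100.8)
E
```

```text
t26.55 p [ 0.5249 -0.1484  0.194 ] jaw deg -100.5 tilt [-0.004  0.001 -1.   ] q1,q6 [-0.37  1.39] op 0.0579 F [-0.5 -0.2 -2.4]
shift [-0.132 -0.773  0.041]
turn [-0.0002  0.0013  0.0014]
turn [-2.000e-03 -4.000e-04 -9.986e-01]
```

Request:
{"api": "move_arm", "payload": {"series": [[0,-0.3,0,0,0,0.0015,-1],[-0.1,-0.6,0,0,0,0.0015,-1],[-0.13,-0.77,0.1,0,0,0.0015,-1],[-0.13,-0.77,0.3,0,0,0.0015,-1],[-0.13,-0.77,0.4,0,0,0.0015,-1],[-0.13,-0.77,0.4,0,0,0.0015,-1]]}}

```text
t: 27.15
tool_pos: [0.5243, -0.0712, 0.1531]
orientation: [-3.128, 0.289, 0.01]
force: [-0.3, -0.3, -3.1]
opening: 0.0577
```

```bash
python3 - <<'E'
from m import *
w=cam("wrist");w=cam("wrist"); cv2.imwrite("pics/w26.png",w["img"]); crop(w,230,100,410,220,4.4,"pics/w26c.png")
s=cam("side"); crop(s,280,100,400,220,5,"pics/s26.png")
c=cam("scene"); crop(c,280,100,380,220,5,"pics/c26.png")
plan([0.526,-0.07,0.126],-100.8)
E
```

```text
t27.35 p [ 0.527  -0.0721  0.1573] jaw deg -100.6 tilt [ 0.001 -0.    -1.   ] q1,q6 [-0.23  1.52] op 0.0577 F [-0.5 -1.  -1.8]
shift [-0.014 -0.019  0.313]
turn [ 0.     -0.0003  0.0012]
turn [ 5.000e-04  0.000e+00 -9.988e-01]
```

View pics/w26c.png

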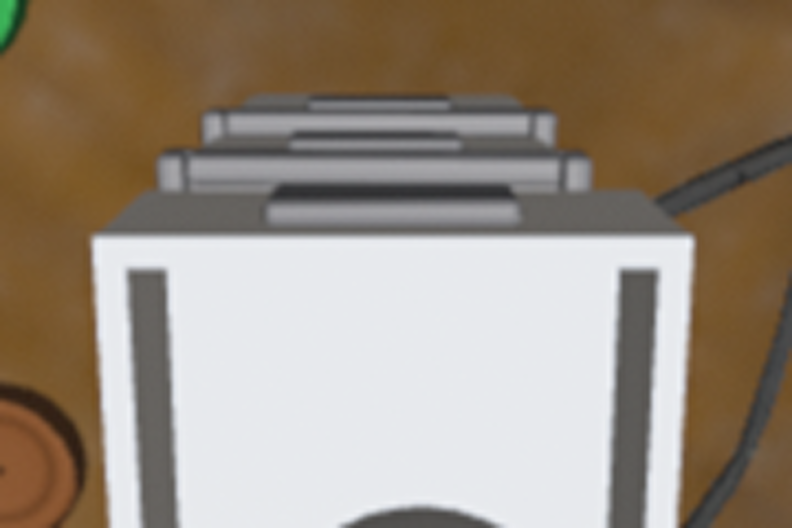

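View pics/s26.png

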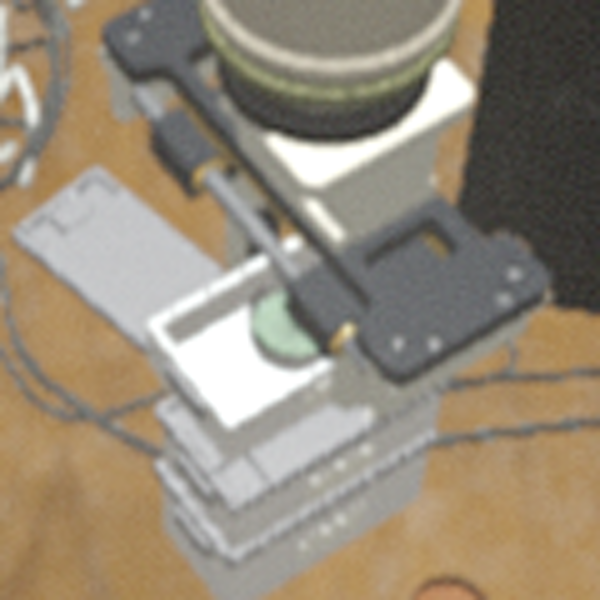

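View pics/c26.png

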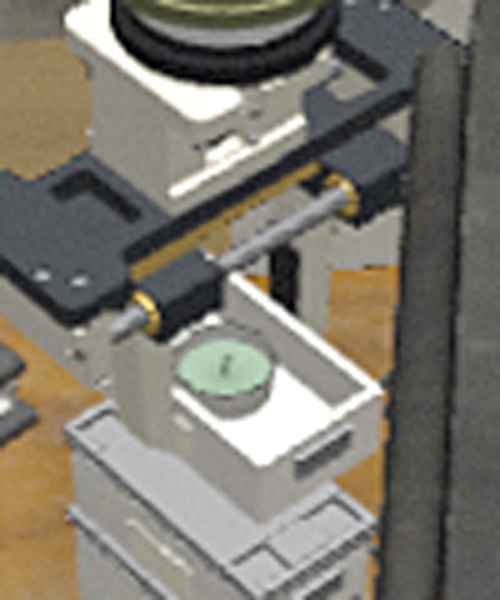

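```bash
python3 - <<'E'
from m import *
w=cam("wrist");s=cam("side");c=cam("scene"); st=read_state(); M=R.from_rotvec(st["orientation"]).as_matrix(); print(st["tool_pos"])
g=lambda x,y:(280+x/5,100+y/5)
zo=st["tool_pos"][2]-.0122+.038
e=lambda a,b,z:(onplane(w,a,z)+onplane(w,b,z))/2
o=e((250.9,153.6),(387.5,153.6),zo); m=e((266.1,135.9),(364.1,135.9),.119); t=e((276.1,126.6),(356.1,126.6),.07)
print("wrist open-mid",(M.T@(o-m))[:2].round(4),"mid-tall",(M.T@(m-t))[:2].round(4), "open expected -.002")
for z in (zo-.002,zo,zo+.002):
  so=np.array([onplane(s,g(148,325),z),onplane(s,g(232,428),z)]).mean(0); sm=np.array([onplane(s,g(156,403),.119),onplane(s,g(237,502),.119)]).mean(0)
  print("side",(M.T@(so-sm))[:2].round(4),"expect (-.002,0)", "scene near corner",(M.T@(onplane(c,g(262,465),z)-onplane(c,g(266,594),.119)))[:2].round(4),"expect (+.002,+.001)")
E
```

```text
[ 0.52711817 -0.07201375  0.15749631]
wrist open-mid [0.0003 0.0023] mid-tall [-0.001  -0.0003] open expected -.002
side [0.0025 0.0008] expect (-.002,0) scene near corner [0.0067 0.0026] expect (+.002,+.001)
side [ 0.0032 -0.0002] expect (-.002,0) scene near corner [0.0053 0.0013] expect (+.002,+.001)
side [ 0.0039 -0.0012] expect (-.002,0) scene near corner [0.004  0.0001] expect (+.002,+.001)
```

Request:
{"api": "move_arm", "payload": {"series": [[-0.026,-0.017,0.05,0,0,0.001,-1],[-0.026,-0.017,0.12,0,0,0.001,-1],[-0.026,-0.017,0.19,0,0,0.001,-1],[-0.026,-0.017,0.24,0,0,0.001,-1],[-0.026,-0.017,0.27,0,0,0.001,-1],[-0.026,-0.017,0.29,0,0,0.001,-1],[-0.026,-0.017,0.29,0,0,0.001,-1]]}}

```text
t: 28.2
tool_pos: [0.5242, -0.0694, 0.1273]
orientation: [-3.128, 0.294, 0.001]
force: [0.4, 0.3, -2.4]
opening: 0.0581
```

```bash
python3 - <<'E'
from m import *
plan([0.526,-0.07,0.126],-100.8)
w=cam("wrist"); crop(w,230,100,410,220,4.4,"pics/w27c.png")
plan([0.526,-0.07,0.126],-100.8)
E
```

```text
t28.20 p [ 0.5242 -0.0694  0.1273] jaw deg -100.7 tilt [-0.  0. -1.] q1,q6 [-0.23  1.53] op 0.0581 F [ 0.4  0.3 -2.4]
shift [0.019 0.002 0.013]
turn [0.     0.0002 0.0004]
turn [-2.000e-04  0.000e+00 -9.996e-01]
t28.25 p [ 0.5244 -0.0695  0.1276] jaw deg -100.7 tilt [-0. -0. -1.] q1,q6 [-0.23  1.53] op 0.0580 F [ 0.2 -0.4 -2.6]
shift [0.017 0.002 0.016]
turn [0.     0.     0.0004]
turn [-0.      0.     -0.9996]
```

View pics/w27c.png

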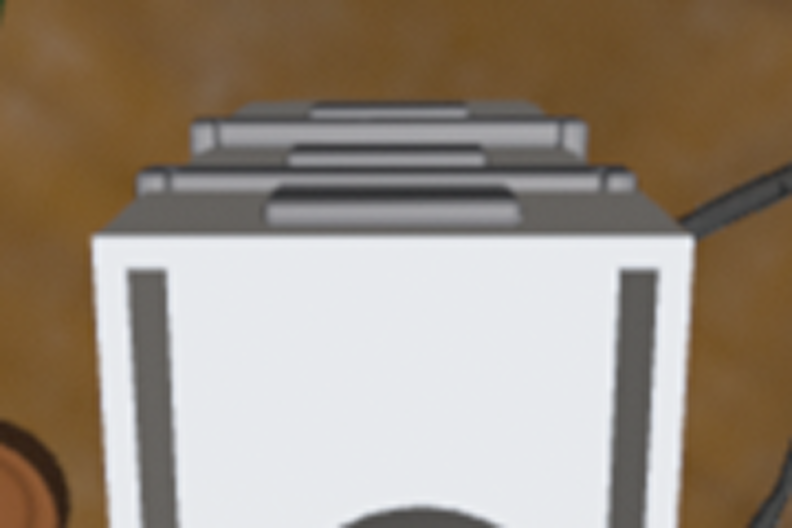

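Request:
{"api": "move_arm", "payload": {"series": [[0,0,0.01,0,0,0,-1],[0,0,0.02,0,0,0,-1],[0,0,0.025,0,0,0,-1],[0,0,0.025,0,0,0,-1]]}}

```text
t: 28.65
tool_pos: [0.5246, -0.0695, 0.1256]
orientation: [3.128, -0.294, 0.001]
force: [-0.4, 0.9, 1.1]
opening: 0.0578
```

```bash
python3 - <<'E'
from m import *
plan([0.526,-0.07,0.126],-100.8)
E
```

```text
t28.65 p [ 0.5246 -0.0695  0.1256] jaw deg -100.7 tilt [ 0.001 -0.    -1.   ] q1,q6 [-0.23  1.53] op 0.0578 F [-0.4  0.9  1.1]
shift [ 0.014  0.002 -0.004]
turn [ 0.     -0.0002  0.0004]
turn [ 4.000e-04  0.000e+00 -9.996e-01]
```

Contact at the expected height (0.1256). Release and rise.

Request:
{"api": "move_arm", "payload": {"series": [[0,0,0,0,0,0,0.3],[0,0,0,0,0,0,0.6],[0,0,0,0,0,0,0.7],[0,0,0,0,0,0,0.7],[0,0,-0.3,0,0,0,0.7],[0,0,-0.7,0,0,0,0.7],[0,0,-1,0,0,0,0.7],[0,0,-1,0,0,0,0.7]]}}

```text
t: 29.45
tool_pos: [0.5271, -0.0701, 0.2309]
orientation: [3.127, -0.294, 0.014]
force: [0.3, 0.1, -0.6]
opening: 0.0794
```

```bash
python3 - <<'E'
from m import *
w=cam("wrist"); w=cam("wrist"); cv2.imwrite("pics/w28.png",w["img"])
s=cam("side"); crop(s,280,100,400,220,5,"pics/s28.png")
c=cam("scene"); crop(c,280,100,380,220,5,"pics/c28.png")
plan([0.485,-0.2255,0.2],-0.2)
E
```

```text
t29.65 p [ 0.5236 -0.0693  0.2237] jaw deg -100.7 tilt [-0.002  0.    -1.   ] q1,q6 [-0.23  1.53] op 0.0787 F [-0.6 -0.4  0.1]
shift [-0.088  1.607  0.237]
turn [-6.000e-04  5.000e-04 -5.585e-01]
turn [4.000e-04 6.000e-04 4.415e-01]
```

View pics/w28.png

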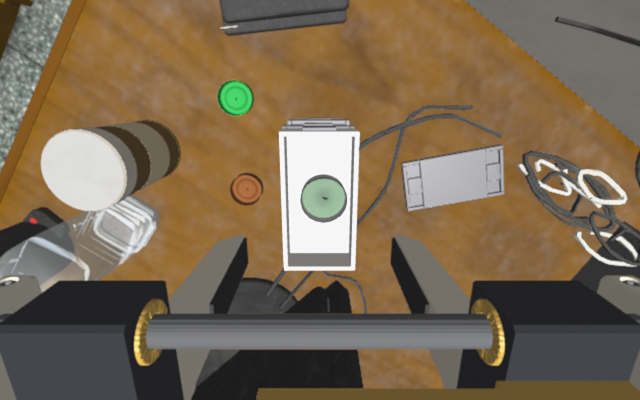

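View pics/s28.png

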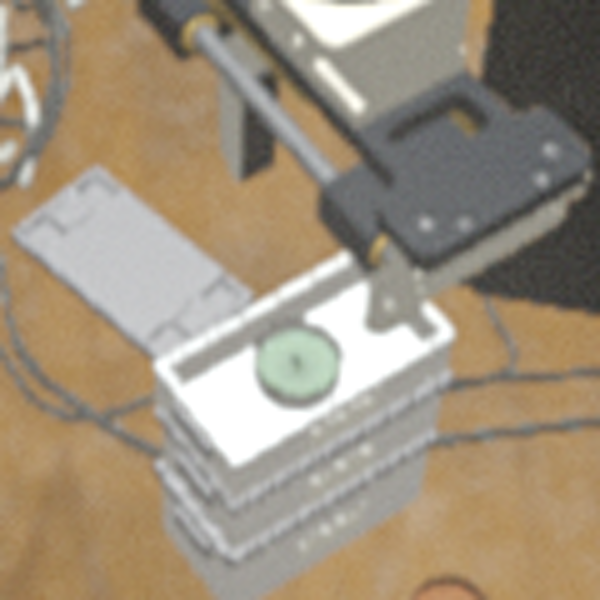

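View pics/c28.png

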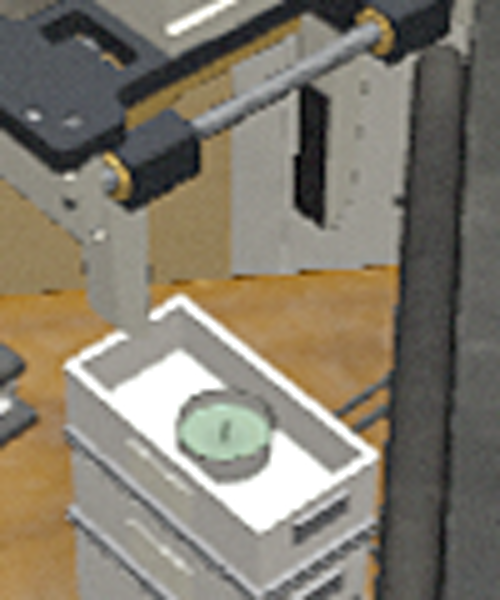

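```bash
python3 - <<'E'
from m import *
w=cam("wrist")
G=((35,25,60),(90,140,255))
fitrect(w,(300,160),.152,lo=215,hi=255,fill=G,dbg="pics/d7.png")
print("lid");fitrect(w,(453,178),.014,lo=150)
E
```

```text
centre 0.5278 -0.0721 size 111.5 58.1 long axis deg -10.7
lid
centre 0.4851 -0.2256 size 114.7 59.2 long axis deg 89.7
```

Request:
{"api": "move_arm", "payload": {"series": [[0.1,0.5,0,0,0,0,0.7],[0.1,1,0,0,0,-0.02,0.7],[0.1,1,0,0,0,-0.37,0.7],[0.1,1,0,0,0,-0.37,0.7],[0.1,1,0,0,0,-0.37,0.7],[0.1,1,0,0,0,-0.37,0.7],[0.1,1,0,0,0,-0.37,0.7],[0.1,1,0,0,0,-0.37,0.7]]}}

```text
t: 30.5
tool_pos: [0.5147, -0.1693, 0.2234]
orientation: [-2.903, -1.196, 0.003]
force: [-0.4, 0.0, -0.2]
opening: 0.0788
```

```bash
python3 - <<'E'
from m import *
plan([0.485,-0.2255,0.12],-0.3)
E
```

```text
t30.50 p [ 0.5147 -0.1693  0.2234] jaw deg -45.2 tilt [-0.003  0.001 -1.   ] q1,q6 [-0.41  0.38] op 0.0788 F [-0.4  0.  -0.2]
shift [-0.606  0.192  1.034]
turn [-0.0009 -0.     -0.2495]
turn [-0.      0.0012  0.7505]
```

View pics/d7.png

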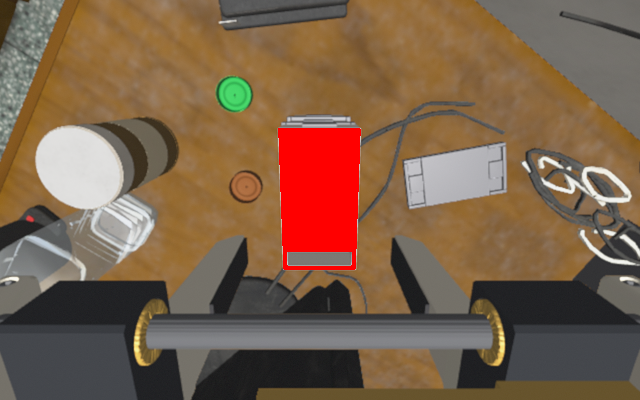

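Request:
{"api": "move_arm", "payload": {"series": [[-0.3,0.1,0.2,0,0,-0.249,0.7],[-0.6,0.19,0.4,0,0,-0.249,0.7],[-0.61,0.19,0.7,0,0,-0.249,0.7],[-0.61,0.19,1,0,0,-0.249,0.7],[-0.61,0.19,1,0,0,-0.249,0.7],[-0.61,0.19,1,0,0,-0.249,0.7]]}}

```text
t: 31.1
tool_pos: [0.4831, -0.2248, 0.1217]
orientation: [-2.226, -2.209, 0.002]
force: [-0.0, -0.5, 0.2]
opening: 0.0789
```

```bash
python3 - <<'E'
from m import *
w=cam("wrist"); w=cam("wrist"); cv2.imwrite("pics/w29.png",w["img"])
fitrect(w,(318,190),.014,lo=150)
plan([0.485,-0.2255,0.005],-0.3)
E
```

```text
centre 0.4847 -0.2255 size 114.7 59.5 long axis deg 89.7
t31.20 p [ 0.4842 -0.2253  0.1233] jaw deg -0.7 tilt [-0.003  0.002 -1.   ] q1,q6 [-0.53 -0.52] op 0.0793 F [0.1 0.6 0.2]
shift [-0.004  0.012  1.183]
turn [-0.0009 -0.0005 -0.0024]
turn [-8.000e-04  1.400e-03  9.976e-01]
```

View pics/w29.png

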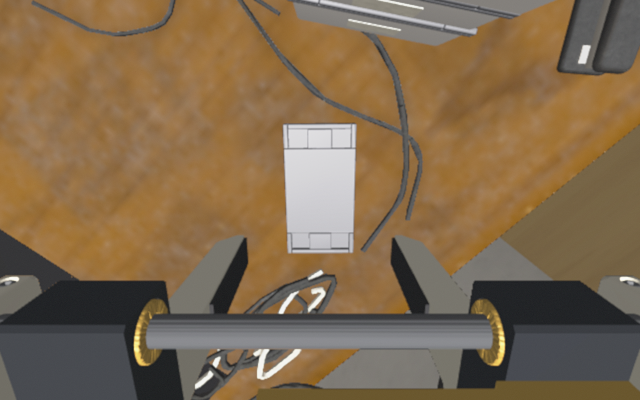

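Request:
{"api": "move_arm", "payload": {"series": [[-0.003,0.006,0.3,0,0,-0.002,0.7],[-0.003,0.006,0.55,0,0,-0.002,0.7],[-0.003,0.006,0.75,0,0,-0.002,0.7],[-0.003,0.006,0.9,0,0,-0.002,0.7],[-0.003,0.006,1,0,0,-0.002,0.7],[-0.003,0.006,1,0,0,-0.002,0.7],[-0.003,0.006,1,0,0,-0.002,0.7]]}}

```text
t: 31.9
tool_pos: [0.4863, -0.2264, 0.0257]
orientation: [2.229, 2.213, 0.0]
force: [0.9, 0.6, 1.1]
opening: 0.0796
```

```bash
python3 - <<'E'
from m import *
w=cam("wrist"); w=cam("wrist"); cv2.imwrite("pics/w30.png",w["img"])
plan([0.485,-0.2255,0.005],-0.3)
E
```

```text
t32.00 p [ 0.4868 -0.2267  0.0264] jaw deg -0.4 tilt [ 0.002 -0.001 -1.   ] q1,q6 [-0.53 -0.52] op 0.0792 F [1.2 0.1 0.3]
shift [ 0.012 -0.018  0.214]
turn [ 0.0006  0.0003 -0.0005]
turn [ 5.000e-04 -9.000e-04  9.995e-01]
```

View pics/w30.png

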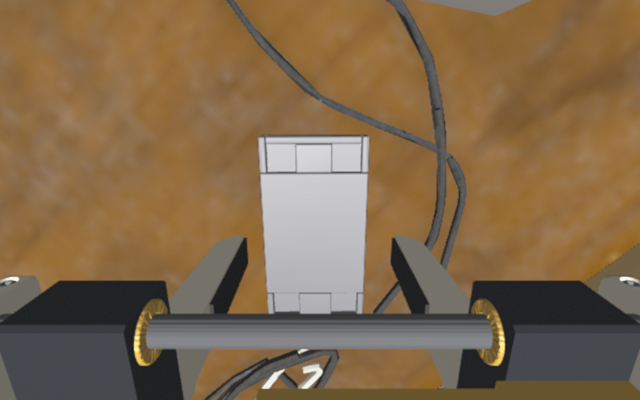

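Request:
{"api": "move_arm", "payload": {"series": [[0.01,-0.018,0.08,0,0,0,0.65],[0.01,-0.018,0.15,0,0,0,0.65],[0.01,-0.018,0.2,0,0,0,0.65],[0.01,-0.018,0.2,0,0,0,0.65],[0.01,-0.018,0.2,0,0,0,0.65]]}}

```text
t: 32.5
tool_pos: [0.4839, -0.225, 0.0048]
orientation: [-2.228, -2.214, 0.0]
force: [0.7, 0.4, 0.7]
opening: 0.0769
```

```bash
python3 - <<'E'
from m import *
w=cam("wrist"); cv2.imwrite("pics/w31.png",w["img"])
plan([0.485,-0.2255,0.005],-0.3)
E
```

```text
t32.55 p [ 0.4841 -0.2252  0.0052] jaw deg -0.4 tilt [-0.  0. -1.] q1,q6 [-0.53 -0.52] op 0.0767 F [1.2 0.  0.7]
shift [-0.003  0.009  0.002]
turn [-0.     -0.     -0.0005]
turn [-0.      0.      0.9995]
```

View pics/w31.png

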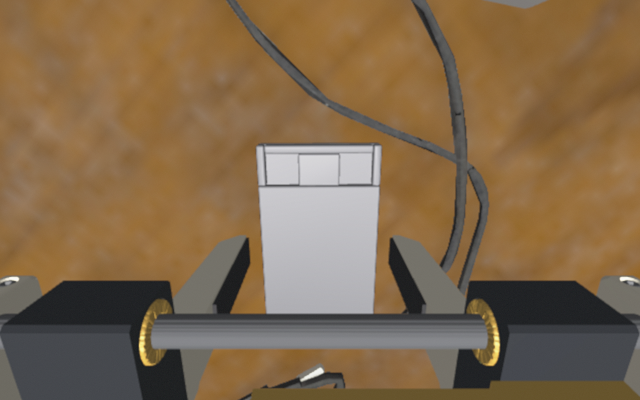

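Request:
{"api": "move_arm", "payload": {"series": [[0,0,0.01,0,0,0,0.65],[0,0,0.01,0,0,0,-1],[0,0,0.01,0,0,0,-1],[0,0,0.01,0,0,0,-1],[0,0,0.01,0,0,0,-1],[0,0,0.01,0,0,0,-1]], "squeeze": 15}}

```text
t: 33.15
tool_pos: [0.4842, -0.2252, 0.0043]
orientation: [2.229, 2.214, 0.0]
force: [-0.5, 0.2, 0.7]
opening: 0.0599
```

Request:
{"api": "move_arm", "payload": {"series": [[0,0,-0.1,0,0,0,-1],[0,0,-0.4,0,0,0,-1],[0,0,-0.7,0,0,0,-1],[0,0,-1,0,0,0,-1],[0,0,-1,0,0,0,-1]]}}

```text
t: 33.65
tool_pos: [0.4872, -0.2269, 0.1101]
orientation: [2.223, 2.208, 0.004]
force: [1.2, 0.6, -0.4]
opening: 0.0597
```

```bash
python3 - <<'E'
from m import *
w=cam("wrist"); w=cam("wrist"); cv2.imwrite("pics/w32.png",w["img"])
plan([0.525,-0.15,0.225],-100.8)
E
```

```text
t33.75 p [ 0.4848 -0.2255  0.1054] jaw deg -0.4 tilt [ 0.002 -0.001 -1.   ] q1,q6 [-0.53 -0.52] op 0.0596 F [ 0.5 -0.4 -2.2]
shift [ 0.756  0.4   -1.196]
turn [ 8.000e-04 -3.000e-04  5.579e-01]
turn [ 3.000e-04  8.000e-04 -4.421e-01]
```

View pics/w32.png

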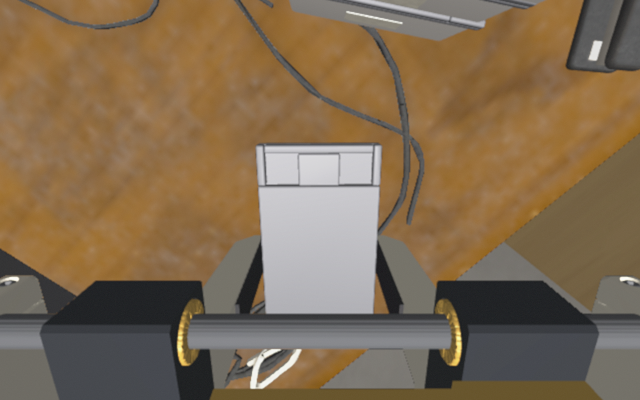

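Request:
{"api": "move_arm", "payload": {"series": [[0,0,-0.5,0,0,0.05,-1],[0,0.2,-1,0,0,0.1,-1],[0.2,0.4,-1,0,0,0.37,-1],[0.3,0.4,-1,0,0,0.37,-1],[0.3,0.4,-1,0,0,0.37,-1],[0.3,0.4,-1,0,0,0.37,-1],[0.3,0.4,-1,0,0,0.37,-1],[0.3,0.4,-1,0,0,0.37,-1]]}}

```text
t: 34.55
tool_pos: [0.5233, -0.1948, 0.2021]
orientation: [-3.078, -0.617, 0.004]
force: [-0.4, -0.3, -0.4]
opening: 0.0598
```

```bash
python3 - <<'E'
from m import *
plan([0.526,-0.14,0.21],-100.7)
E
```

```text
t34.55 p [ 0.5233 -0.1948  0.2021] jaw deg -67.3 tilt [-0.003  0.001 -1.   ] q1,q6 [-0.45  0.73] op 0.0598 F [-0.4 -0.3 -0.4]
shift [ 0.236 -0.496 -0.078]
turn [-0.0006  0.0009  0.1854]
turn [-1.200e-03 -8.000e-04 -8.146e-01]
```

Request:
{"api": "move_arm", "payload": {"series": [[0.1,-0.2,0,0,0,0.185,-1],[0.2,-0.4,0,0,0,0.185,-1],[0.24,-0.5,0,0,0,0.185,-1],[0.24,-0.5,0,0,0,0.185,-1],[0.24,-0.5,0,0,0,0.185,-1]]}}

```text
t: 35.05
tool_pos: [0.5259, -0.1393, 0.2024]
orientation: [-3.128, 0.284, 0.005]
force: [-0.2, -0.1, -1.4]
opening: 0.0596
```

```bash
python3 - <<'E'
from m import *
plan([0.527,-0.0715,0.2],-100.7)
E
```

```text
t35.05 p [ 0.5259 -0.1393  0.2024] jaw deg -100.4 tilt [-0.003  0.001 -1.   ] q1,q6 [-0.35  1.4 ] op 0.0596 F [-0.2 -0.1 -1.4]
shift [-0.112 -0.669  0.024]
turn [-0.0001  0.0009  0.0019]
turn [-1.500e-03 -2.000e-04 -9.981e-01]
```

Request:
{"api": "move_arm", "payload": {"series": [[0,-0.3,0,0,0,0.002,-1],[-0.1,-0.6,0,0,0,0.002,-1],[-0.12,-0.67,0,0,0,0.002,-1],[-0.12,-0.67,0.1,0,0,0.002,-1],[-0.12,-0.67,0.2,0,0,0.002,-1],[-0.12,-0.67,0.2,0,0,0.002,-1]]}}

```text
t: 35.65
tool_pos: [0.5255, -0.0726, 0.1813]
orientation: [-3.128, 0.292, 0.007]
force: [-0.6, 0.6, -1.4]
opening: 0.0598
```

```bash
python3 - <<'E'
from m import *
w=cam("wrist");w=cam("wrist"); cv2.imwrite("pics/w33.png",w["img"]); crop(w,230,100,410,220,4.4,"pics/w33c.png")
s=cam("side"); crop(s,280,100,400,220,5,"pics/s33.png")
c=cam("scene"); crop(c,280,100,380,220,5,"pics/c33.png")
plan([0.526,-0.07,0.151],-100.7)
E
```

```text
t35.85 p [ 0.5271 -0.0726  0.1842] jaw deg -100.7 tilt [-0. -0. -1.] q1,q6 [-0.23  1.52] op 0.0598 F [-0.6  0.2 -0.1]
shift [-0.015 -0.024  0.332]
turn [ 0.     -0.      0.0001]
turn [ 0.      0.     -0.9999]
```

View pics/w33c.png

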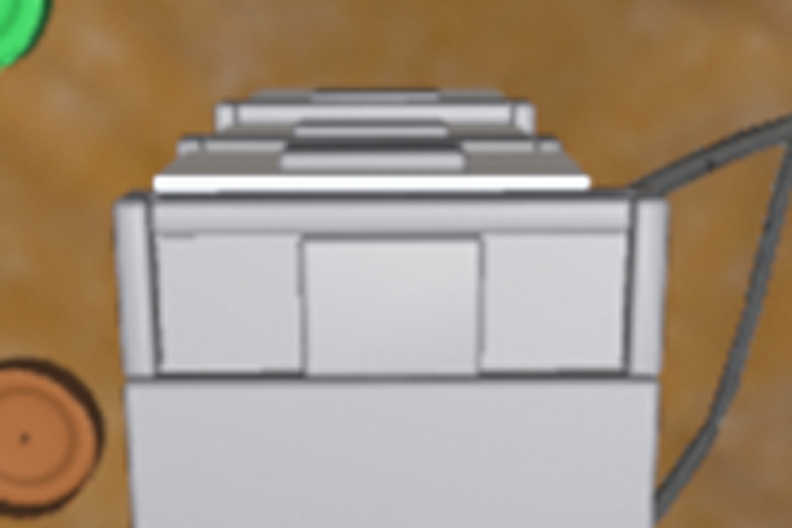

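View pics/s33.png

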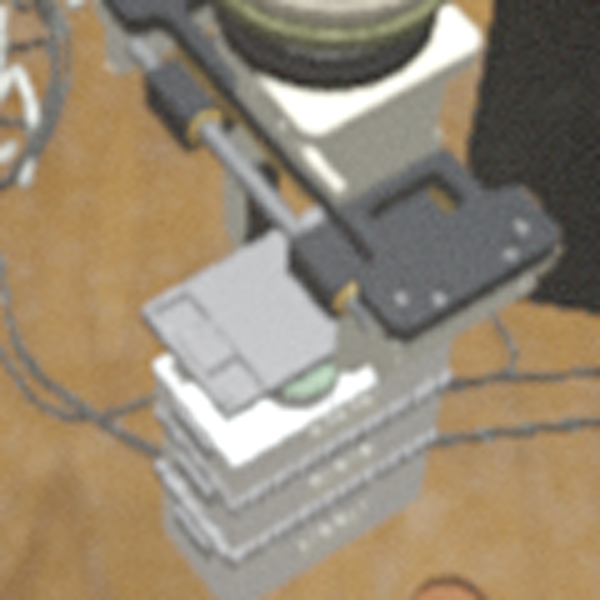

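View pics/c33.png

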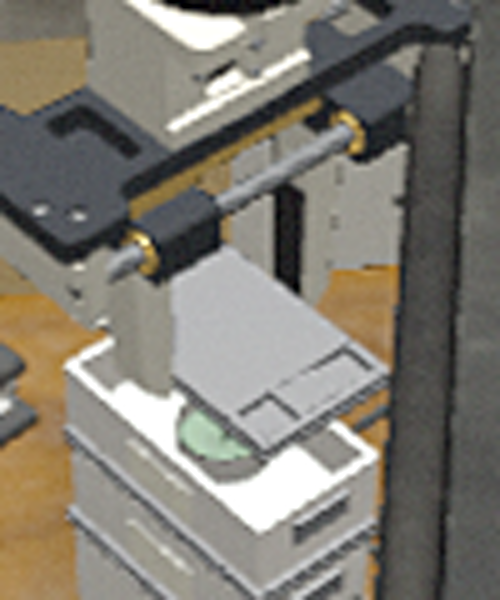

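```bash
python3 - <<'E'
from m import *
w=cam("wrist");s=cam("side");c=cam("scene"); st=read_state(); M=R.from_rotvec(st["orientation"]).as_matrix(); print(st["tool_pos"])
g=lambda x,y:(280+x/5,100+y/5)
zl=st["tool_pos"][2]+.0097
e=lambda a,b,z:(onplane(w,a,z)+onplane(w,b,z))/2
l=e((256.1,146),(381.8,146),zl); o=e((264.8,140.3),(364.3,140.3),.152)
print("wrist lid-open",(M.T@(l-o))[:2].round(4),"expect (.002,0)")
for z in (zl-.002,zl,zl+.002):
  sl=np.array([onplane(s,g(141,308),z),onplane(s,g(228,415),z)]).mean(0); so=np.array([onplane(s,g(153,360),.152),onplane(s,g(235,466),.152)]).mean(0)
  print("side",(M.T@(sl-so))[:2].round(4),"expect (.002,0)", "scene near corner",(M.T@(onplane(c,g(264,452),z)-onplane(c,g(262,534),.152)))[:2].round(4),"expect (-.002,-.001)")
E
```

```text
[ 0.52727516 -0.07229786  0.18457911]
wrist lid-open [0.003  0.0025] expect (.002,0)
side [0.0033 0.0017] expect (.002,0) scene near corner [0.0018 0.0016] expect (-.002,-.001)
side [0.004  0.0006] expect (.002,0) scene near corner [0.0004 0.0003] expect (-.002,-.001)
side [ 0.0047 -0.0004] expect (.002,0) scene near corner [-0.001  -0.0009] expect (-.002,-.001)
```

Request:
{"api": "move_arm", "payload": {"series": [[-0.02,-0.018,0.06,0,0,0,-1],[-0.02,-0.018,0.13,0,0,0,-1],[-0.02,-0.018,0.2,0,0,0,-1],[-0.02,-0.018,0.25,0,0,0,-1],[-0.02,-0.018,0.28,0,0,0,-1],[-0.02,-0.018,0.3,0,0,0,-1],[-0.02,-0.018,0.31,0,0,0,-1],[-0.02,-0.018,0.31,0,0,0,-1]]}}

```text
t: 36.8
tool_pos: [0.5254, -0.0698, 0.1532]
orientation: [3.128, -0.291, 0.0]
force: [0.4, -0.1, -0.7]
opening: 0.0596
```

```bash
python3 - <<'E'
from m import *
plan([0.526,-0.07,0.1513],-100.7)
w=cam("wrist"); crop(w,230,100,410,220,4.4,"pics/w34c.png")
c=cam("scene"); crop(c,280,100,380,220,5,"pics/c34.png")
plan([0.526,-0.07,0.1513],-100.7)
E
```

```text
t36.80 p [ 0.5254 -0.0698  0.1532] jaw deg -100.6 tilt [ 0. -0. -1.] q1,q6 [-0.23  1.53] op 0.0596 F [ 0.4 -0.1 -0.7]
shift [0.006 0.001 0.019]
turn [ 0.     -0.      0.0003]
turn [ 1.000e-04  0.000e+00 -9.997e-01]
t36.90 p [ 0.5255 -0.0699  0.1534] jaw deg -100.7 tilt [ 0. -0. -1.] q1,q6 [-0.23  1.53] op 0.0598 F [-0.1 -0.2 -0.4]
shift [0.005 0.001 0.021]
turn [ 0.     -0.0001  0.0003]
turn [ 2.000e-04  0.000e+00 -9.997e-01]
```

View pics/c34.png

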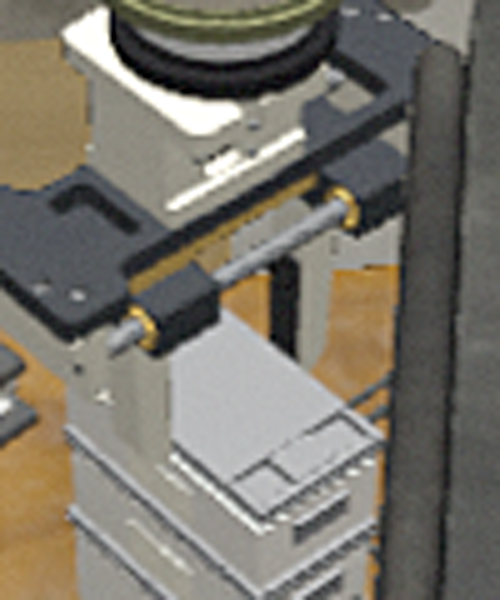

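View pics/w34c.png

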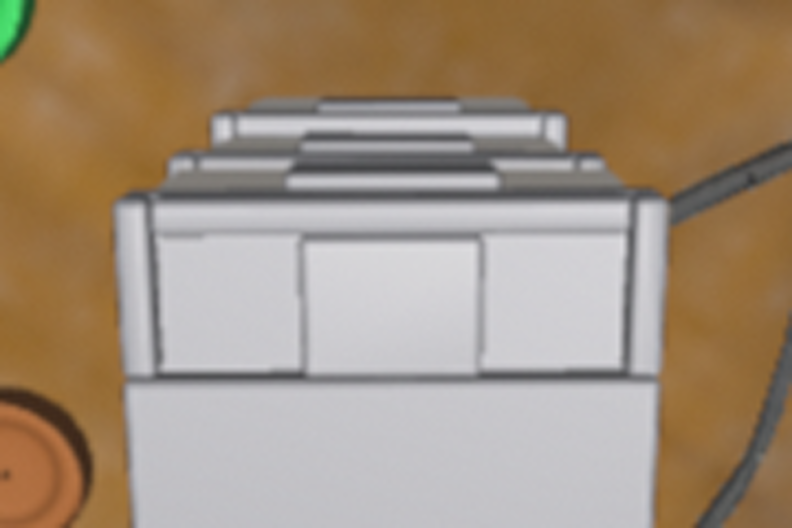

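Request:
{"api": "move_arm", "payload": {"series": [[0,0,0.01,0,0,0,-1],[0,0,0.02,0,0,0,-1],[0,0,0.027,0,0,0,-1],[0,0,0.027,0,0,0,-1]]}}

```text
t: 37.3
tool_pos: [0.5254, -0.0698, 0.1506]
orientation: [3.128, -0.291, 0.0]
force: [-0.1, 0.0, -0.2]
opening: 0.06
```

```bash
python3 - <<'E'
from m import *
plan([0.526,-0.07,0.1513],-100.7)
E
```

```text
t37.30 p [ 0.5254 -0.0698  0.1506] jaw deg -100.6 tilt [ 0. -0. -1.] q1,q6 [-0.23  1.53] op 0.0600 F [-0.1  0.  -0.2]
shift [ 0.006  0.001 -0.007]
turn [ 0.     -0.0001  0.0003]
turn [ 1.000e-04  0.000e+00 -9.997e-01]
```

Request:
{"api": "move_arm", "payload": {"series": [[0,0,0,0,0,0,0.3],[0,0,0,0,0,0,0.6],[0,0,0,0,0,0,0.65],[0,0,0,0,0,0,0.65],[0,0,-0.3,0,0,0,0.65],[0,0,-0.7,0,0,0,0.65],[0,0,-1,0,0,0,0.65],[0,0,-1,0,0,0,0.65]]}}

```text
t: 38.1
tool_pos: [0.5279, -0.0704, 0.2563]
orientation: [3.127, -0.291, 0.014]
force: [-0.5, 1.3, 0.0]
opening: 0.0764
```

```bash
python3 - <<'E'
from m import *
w=cam("wrist"); w=cam("wrist"); cv2.imwrite("pics/w35.png",w["img"])
s=cam("side"); crop(s,280,100,400,220,5,"pics/s35.png")
c=cam("scene"); crop(c,280,100,380,240,4.2,"pics/c35.png")
plan([0.526,-0.07,0.3],-100.7)
E
```

```text
t38.30 p [ 0.5247 -0.0697  0.249 ] jaw deg -100.6 tilt [-0.002  0.    -1.   ] q1,q6 [-0.23  1.53] op 0.0769 F [-0.7 -0.5  0. ]
shift [ 0.012  0.001 -0.51 ]
turn [-0.      0.0007  0.0003]
turn [-0.001  -0.     -0.9997]
```

View pics/w35.png

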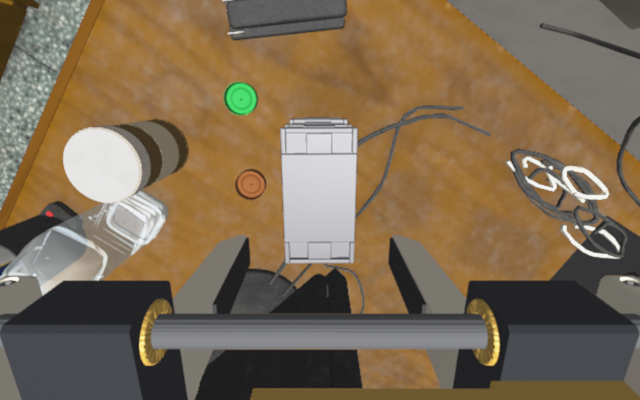

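View pics/s35.png

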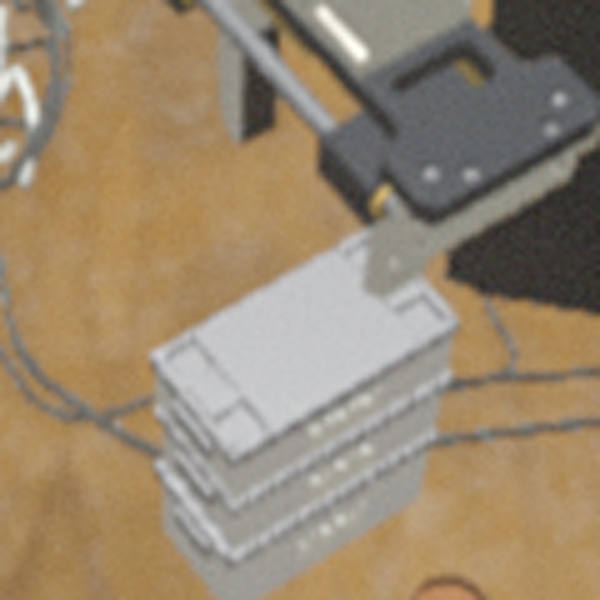

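View pics/c35.png

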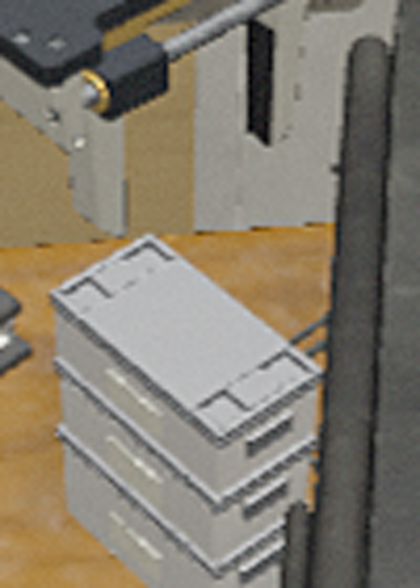

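```bash
python3 - <<'E'
from m import *
s=cam("side");c=cam("scene");w=cam("wrist")
a=lambda x,y:(280+x/5,100+y/5); b=lambda x,y:(280+x/4.2,100+y/4.2)
for u,v in [((150,355),(150,236)),((237,459),(51,297)),((460,322),(221,440))]: print("lid",tri(s,a(*u),c,b(*v)).round(4))
for u,v in [((237,503),(53,367)),]: print("mid lid edge",tri(s,a(*u),c,b(*v)).round(4))
for u,v in [((235,556),(56,432)),]: print("tall lid edge",tri(s,a(*u),c,b(*v)).round(4))
fitrect(w,(318,200),.161,lo=150)
E
```

```text
lid [ 0.5764 -0.1106  0.1537]
lid [ 0.5861 -0.0511  0.1538]
lid [ 0.4732 -0.0308  0.154 ]
mid lid edge [ 0.5847 -0.05    0.111 ]
tall lid edge [ 0.5856 -0.0498  0.0645]
centre 0.5322 -0.073 size 121.6 59.1 long axis deg -10.5
```

Request:
{"api": "move_arm", "payload": {"series": [[0,0,-0.4,0,0,0,0.65],[0,0,-0.6,0,0,0,0.65],[0,0,-0.6,0,0,0,0.65],[0,0,-0.6,0,0,0,0.65]]}}

```text
t: 38.85
tool_pos: [0.5253, -0.0698, 0.3098]
orientation: [-3.128, 0.291, 0.001]
force: [-0.5, -0.3, -1.2]
opening: 0.0767
```

```bash
python3 - <<'E'
from m import *
s=cam("side"); crop(s,220,80,440,300,2.7,"pics/s36.png"); print(read_state()["t"])
E
```

```text
38.9
```

View pics/s36.png

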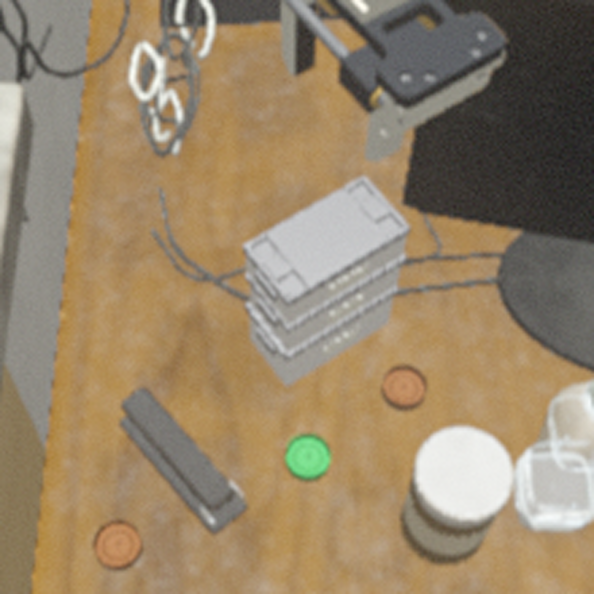

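The stack is square and complete; tin, stapler and look-alikes are untouched, and the gripper is clear.

```bash
python3 -c "
from plant import *
print(close_job())"
```

```text
the job is handed in; nothing more can be done
None
```

The job is done and handed in at about 39 s. The tea light went into the open box first. Then the middle box went on the tall box, the open box on the middle one, and the loose lid on top.

**Middle box:** On the first approach a finger nudged the middle box and turned it about 8°. I gripped it near one end, dragged it away from the window sill, released it, and gripped it again at its centre.

**Seating checks:**
- While lowering, the two boxes met the lid below only at about full foot depth. The arm read 0.088 m for the middle box and 0.126 m for the open box, as expected.
- The loose lid went down to its home height with no measurable contact force. After release it looked flush in all three cameras.
- Three lid corners, located from two cameras, came out level within 0.3 mm.
- The same check gave the top lid 89 mm above the tall box's lid, against 91 mm expected. The middle lid was 46.5 mm above the tall box's lid, against 49 mm. All these heights read about 5–8 mm low overall, which I put down to camera error and corners picked by hand.
- The last wrist-camera fit of the top lid came out about 4 mm off in x. Its outline was too long (121.6 mm instead of 116 mm), because it took in an edge of the lid below, so I gave it little weight.

**Bystanders:** In the last side view the round tin, the stapler and the look-alikes were where they had been. The desk cables shifted slightly. I saw no change in the tall box's position after the dragging, and the gripper was well clear of the stack.

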